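Fit the divider and hold the sample carrier's gate open

TASK

Take the metal divider panel out of its stand, slide it all the way down into the upright slot in the middle of the sample carrier and let go of it. Then unlock the carrier's gate: first squeeze the catch on the carrier's front rail fully (it stays in), then squeeze the catch on top of the gate and, keeping it squeezed, swing the gate outwards past its detent to about a right angle. Finish while still holding the gate wide open with the gripper (it springs back if let go); leave the divider down in its slot and do not knock about the other things on the bench.

Things in the scene. Friction and masses are not known exactly. Their poses are not given: they have to be found in the camera images.
- carrier: Fixed white open-topped box, 230 mm (its x) by 156 (y) by 120 high; origin at the underside centre, z up. Its -y face is the doorway, shut by the gate; along the top of it runs the front rail (12 mm square bar, top at z = 120, y = -78 to -66 mm). A tube box fills the -x bay to 66 mm high.
- slot_floor (a point): On the carrier's inner floor (8 mm above the bench), centre of the divider slot; axes as the carrier's. The slot is an upright channel in the y-z plane: two pairs of ribs, on the back wall and behind the front rail, 9 mm apart in x, open at the top, the mouths flaring to about 23 mm between 98 and 116 mm over the bench. In y there is room from -67.5 to +67.5 mm.
- divider: Loose aluminium panel, 6 mm thick (its x), 126 wide (y), 108 high, lower corners cut off at 45 degrees (12 mm), with a tab 36 wide and 44 high on the middle of its upper edge (152 mm in all), 0.14 to 0.28 kg. Origin at the centre of its lower edge, z up. Starts upright in its stand, 12 mm above the bench. Same either way round. In the slot it rests on slot_floor.
- divider_tab (a point): Grasp point in the divider's tab, 135 mm above its lower edge (27 mm over the shoulder); axes as the divider's: pinch across x.
- stand: Fixed grey holder, 85 mm (x) by 150 mm (y), base 12 mm thick with two pairs of forks to 57 mm high that keep the divider upright with 1 mm play each side. The divider lifts straight up out of it, 45 mm.
- catch_one (a joint): Rail catch, m: up to 0.002 = locked, 0.009 = fully squeezed, frees the gate from 0.006. Two upright dark steel tabs on the front rail, each 6 mm thick (carrier x), 24 wide, from 120 to 165 mm over the bench, 56 mm over their outsides at 0, 38 mm fully squeezed. Coupled: both move in equally. Friction about 3 N; stays where left.
- catch_one_grip (a point): Midway between the two tabs of the rail catch, 150 mm above the bench; axes as the carrier's: squeeze along x.
- catch_two (a joint): Gate catch, m: 0 = locked, 0.008 = fully squeezed, frees the gate from 0.006. Two upright dark steel tabs on the gate near its free end, each 6 mm thick, 24 wide, from 100 to 160 mm over the bench, 52 mm over their outsides released, 36 mm squeezed. Coupled: both move in equally. They spring out when let go (5 N a tab at full squeeze, 10 N in all).
- catch_two_grip (a point): Midway between the two tabs of the gate catch, 142 mm above the bench, 188 mm from the hinge axis; turns with the gate. Its x axis points along the gate to the hinge: squeeze along x.
- gate_angle (a joint): Gate angle, rad: 0 = shut, grows as it opens (anticlockwise seen from above, away from the carrier), stop at 1.75. A damped spring shuts it (about 1 N at the catch when shut, 2 N at 1.5). The detent is pushed through between about 0.65 and 0.9 (3 to 4 N more at the catch); let go beyond it, the gate falls back to about 1.1, against the detent.
- gate_hinge (a point): On the gate's upright hinge axis, at the carrier's +x end, 142 mm above the bench; turns with the gate, x axis along the gate, pointing away from its leaf. The leaf is aluminium, 216 mm long, 8 thick, from 12 to 100 mm over the bench. Above the hinge a short steel arm turns with it, to 135 mm high and 35 mm from the axis.
- gate: The whole swinging gate with its catch; origin on the hinge axis at bench height, axes as gate_hinge.
- keeper (a point): Fixed steel keeper of the gate catch, outside the carrier's -x end: top face centre, 112 mm over the bench; 16 mm by 50 mm, 16 mm high.
- detent (a point): Top of the fixed detent bracket at the carrier's +x end, 136 mm over the bench, about 40 mm across.
- tip_box: Bystander: grey and pale pipette tip box, 85 x 120 x 55 mm; origin underside centre. Leave alone.
- small_rack: Bystander: yellow tube rack, 70 x 90 x 35 mm, tubes to 48 mm; origin underside centre.
- big_rack: Bystander: green tube rack, 110 x 190 x 45 mm, tubes to 58 mm; origin underside centre.
- well_plate: Bystander: flat white well plate, 85 x 127 x 14 mm; origin underside centre.
- reagent: Bystander: reagent bottle, 60 mm across, 130 mm high; origin underside centre.
- jar: Bystander: small jar, 48 mm across, 60 mm high; origin underside centre.
- marker: Bystander: square marker pen lying flat, 130 x 13 x 13 mm; origin underside centre.
There are look-alikes about, which are no part of the job. Several things have the shape of the divider; the one meant has the colours described above.

How it is judged:
On the way, in this order (a step that is already met when the one before it is completed fails the run):
1. the divider stands fully down in the carrier's slot, let go, with the gate still locked (z of divider in the frame of slot_floor between -0.004 and 0.004 m and x of divider in the frame of slot_floor between -0.004 and 0.004 m and y of divider in the frame of slot_floor between -0.008 and 0.008 m and angle between divider's own z axis and vertical below 0.06 rad and contact force between the fingers and divider below 0.3 N and value of joint gate_angle below 0.1 rad), for 0.2 s.
2. the rail catch is squeezed in (value of joint catch_one above 0.007 m and value of joint gate_angle below 0.1 rad), for 0.1 s.
3. then the gate catch is squeezed, the gate still shut (value of joint catch_two above 0.006 m and value of joint catch_one above 0.007 m and value of joint gate_angle below 0.15 rad), for 0.1 s.
4. the gate is swung past its detent (value of joint gate_angle above 1.15 rad), for 0.1 s.
At the end, for the whole second after the job is handed in: the gripper's fingers hold the gate (over 1 N) at more than 1.35 rad (77 degrees) through the last second, no other thing propping it; the divider stands untouched in the slot, its lower edge within 4 mm of the slot floor, upright within 0.06 rad; the rail catch is still in (over 6 mm) (z of divider in the frame of slot_floor between -0.004 and 0.004 m and x of divider in the frame of slot_floor between -0.004 and 0.004 m and y of divider in the frame of slot_floor between -0.008 and 0.008 m and angle between divider's own z axis and vertical below 0.06 rad and contact force between the fingers and divider below 0.3 N and value of joint catch_one above 0.006 m and value of joint gate_angle between 1.35 and 1.8 rad and contact force between the fingers and gate above 1 N and contact force between each of tip_box, small_rack, big_rack, well_plate, reagent, jar, marker and gate below 0.2 N); the arm keeps its last pose, push and grip.
It fails at once if a bystander is knocked over or pushed more than 30 mm (distance of any of tip_box, small_rack, big_rack, well_plate, reagent, jar, marker from where it was at the start of the episode above 0.03 m or angle between any of tip_box, small_rack, big_rack, well_plate, reagent, jar, marker's own z axis and vertical above 0.5 rad).
It also fails if it takes over 66 s, if anything falls off the work surface, if the arm or the gripper's body presses on something with over 40 N, if the wrist force passes 120 N, or if a joint passes its speed limit or range.

ROBOT

A 6-joint arm with a two-finger parallel gripper is mounted at the origin on the work surface. World frame = base frame: x ahead of the robot, y to its left, z up, the work surface at z = 0. Lengths are in m, angles in rad, forces in N, time in s.
With the tool pointing down it reaches from about 0.325 to 0.925 m from the base axis. Payload 3.1 kg.
Tool frame: the origin (TCP) lies on the centre line of the jaws, within the pads' length; the fingertips stand 14 mm ahead of it and the grasp point (between the pads) lies 5 mm behind it; z points along the fingers, y is the direction in which the jaws open and shut (so a half turn about z gives the same grasp; the last joint's range is limited). The gripper opens to 85 mm and grips with 20 to 120 N. Pads are 22 mm wide; open, the fingers measure 114 mm over their backs; the gripper's body (76 mm by 85 mm) begins 54 mm behind the grasp point. The pads swing forward as they close: fully open they stand 13 mm farther back than shut.
Start: joints at [1.025, 0.217, 1.613, -0, 1.311, -0.112], TCP at [0.263, 0.567, 0.245] pointing down, gripper open.
Joint ranges: [-2.75, 2.75], [-0.78, 2.1], [0.31, 2.55], [-1.13, 4.27], [0.13, 2.63], [-2.58, 2.58]. Speed limits (rad/s): [2.79, 2.79, 3.14, 3.14, 3.14, 3.14].

INTERFACE

Orientations are given as a rotation vector (axis times angle).
In Python, from plant import robot gives the robot as it stands. The module is installed in compiled form; this text tells all that it offers.
- The arm moves only by the tool move_arm, never from a script. Its argument "motion" is a list of rows, each an object with "fingers": the gripper command: -1 is shut, 1 is fully open, values between are in proportion; "xyz": the shift along the tool's x, y, z in m, a list of three; "rotation": the turn, a rotation vector about the tool's x, y, z in degrees, a list of three. In form: [{"fingers": fingers, "xyz": [tx, ty, tz], "rotation": [wx, wy, wz]}, ...]. A call has exactly 8 rows; each row is the pose to reach, as a shift and turn from the pose commanded when the call began, along the tool's axes at that moment; what a row does not reach only later rows make up. A row lasts 1/12 s, in which the tool goes at most 41.7 mm and 7.16 degrees, less where a joint would pass 70% of its speed; a pose out of reach is approached as far as the arm can. A call with a gripper value outside its range is refused whole. The fingers move at their own pace and stop on an object; the grip force is fixed at half the most. Time passes only in rows, so rows that repeat a pose let the fingers close, or fill a call up. It gives the time, the measured TCP pose, the force and the opening at its end, in the units of the state.
- robot.get_state(): the state, without advancing time (a new reading comes with each control period).
- robot.camera(name): name is "side" or "top"; returns the picture (420x560x3 uint8, red, green, blue); there is no depth.
- robot.calibration(name): a dict with "K" (3x3 intrinsics, pixels), "camera_from_world" (4x4, takes a point from world to camera coordinates). Camera axes: x right, y up, looking along -z (the intrinsics and any distortion apply to the point x, -y, -z); pixel columns grow to the right and rows downward; lengths in m; the calibration is good to about 2 mm. A picture is of the moment at which its call begins. calibration takes no time and is no camera call.
- robot.sign_off(): hands the job in, once; it reports no verdict.
The state is a dict: "time_s": time; "joint_pos": joint angles; "dq": joint speeds; "effort": joint torques, N m; "position": TCP position; "tool_rot": TCP orientation; "force": force on the tool from outside, world axes, zero at the start; "ft_torque": the same for the moment, N m; "gripper_width": finger opening in m.
Only numpy, scipy, OpenCV 4.12 (cv2) and the standard library are available. Lean on these libraries where they do the work, as an engineer would, in place of code of your own. Each camera call takes 0.05 s, during which the arm holds its last target.

## Working session

There is one attempt and no reset: what is moved stays moved. The work goes in short steps, Python scripts to look and compute and a tool call to move; the robot and the scene stay as the last step left them, time stands still between calls to the robot, and variables do not carry over. Pictures are saved under pics/ and viewed, and the job is handed in when it is done.

Besides the shell and the picture viewer there is one more tool, called after ">>>" in YAML: its name, and indented under it one key for each argument. move_arm: Moves the arm, as the interface text tells. Its arguments: {"type":"object","properties":{"motion":{"type":"array","items":{"type":"object","properties":{"fingers":{"type":"number"},"xyz":{"type":"array","items":{"type":"number"}},"rotation":{"type":"array","items":{"type":"number"}}}}}},"required":["motion"]}

```bash
mkdir -p pics
cat > h.py <<'E'
import numpy as np, cv2
from plant import robot
def snap(n,f):
    im=robot.camera(n); cv2.imwrite(f'pics/{f}.png',im[:,:,::-1]); return im
def PC(name):
    c=robot.calibration(name); return np.array(c['K']),np.array(c['camera_from_world'])
def ray(name,u,v):
    K,T=PC(name); d=np.linalg.inv(K)@np.array([u,v,1.]); d=np.array([d[0],-d[1],-d[2]])
    R,t=T[:3,:3],T[:3,3]; return -R.T@t, R.T@d
def onz(name,u,v,z):
    o,d=ray(name,u,v); return o+d*(z-o[2])/d[2]
def proj(name,p):
    K,T=PC(name); c=T[:3,:3]@np.array(p)+T[:3,3]; q=K@np.array([c[0],-c[1],-c[2]]); return q[:2]/q[2]
def tri(a,b):
    A=[];B=[]
    o1,d1=ray('side',*a);o2,d2=ray('top',*b)
    M=np.zeros((3,3));r=np.zeros(3)
    for o,d in((o1,d1),(o2,d2)):
        d=d/np.linalg.norm(d);P=np.eye(3)-np.outer(d,d);M+=P;r+=P@o
    p=np.linalg.solve(M,r);return p,np.linalg.norm(proj('side',p)-a),np.linalg.norm(proj('top',p)-b)
E
python3 - <<'E'
from h import *
np.set_printoptions(precision=4,suppress=True)
for n in('side','top'):
    snap(n,n+'0'); c=robot.calibration(n); print(c.keys(),c['K']); print(ray(n,280,210))
print(robot.get_state())
E
```

```text
dict_keys(['K', 'camera_from_world']) [[417.1367   0.     281.5432]
 [  0.     417.1367 206.2766]
 [  0.       0.       1.    ]]
(array([ 0.0143, -0.8108,  0.9355]), array([ 0.3806,  0.6347, -0.6726]))
dict_keys(['K', 'camera_from_world']) [[429.2794   0.     289.4035]
 [  0.     429.2794 212.4216]
 [  0.       0.       1.    ]]
(array([ 0.2696, -0.0242,  1.2803]), array([ 0.1984,  0.046 , -0.9793]))
{'time_s': 0.1, 'joint_pos': array([ 1.0248,  0.2177,  1.6148, -0.    ,  1.3113, -0.1122]), 'dq': array([ 0.0004, -0.0013, -0.0038,  0.0015,  0.0013, -0.0003]), 'effort': array([ -0.0015, -39.8073, -30.497 ,  -0.0003,   0.0042,   0.    ]), 'position': array([0.2623, 0.5665, 0.2441]), 'tool_rot': array([-0.6759, -3.0673,  0.0032]), 'force': array([-0.734 ,  0.3944, -0.2775]), 'ft_torque': array([-0.0375,  0.0167, -0.0312]), 'gripper_width': 0.08511158651741824}
```

View pics/side0.png

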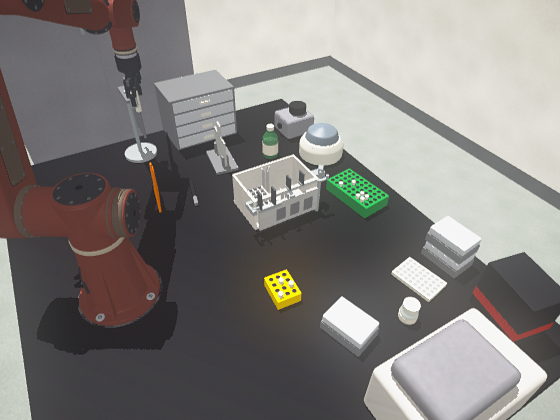

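View pics/top0.png

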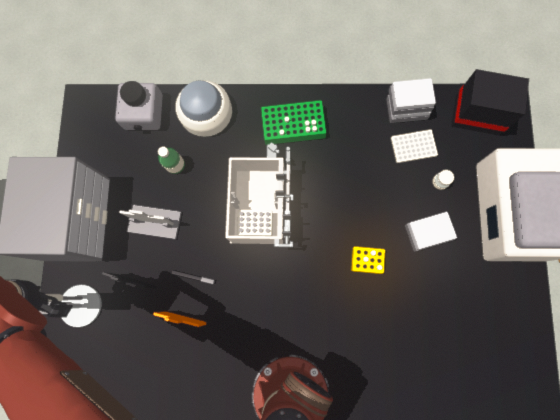

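Run:
```python
import cv2
s=cv2.imread('pics/side0.png');t=cv2.imread('pics/top0.png')
def c(im,x0,y0,w,h,k,n): cv2.imwrite(f'pics/{n}.png',cv2.resize(im[y0:y0+h,x0:x0+w],None,fx=k,fy=k,interpolation=cv2.INTER_CUBIC))
c(s,100,60,150,160,3.7,'c1');c(s,220,140,120,100,6,'c2');c(t,210,130,100,130,4.6,'c3');c(t,30,190,190,150,4,'c4')
```

```text
(no output)
```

View pics/c1.png

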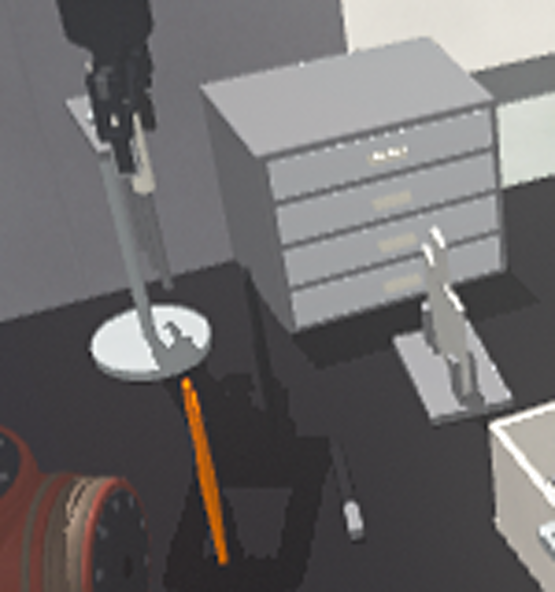

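View pics/c2.png

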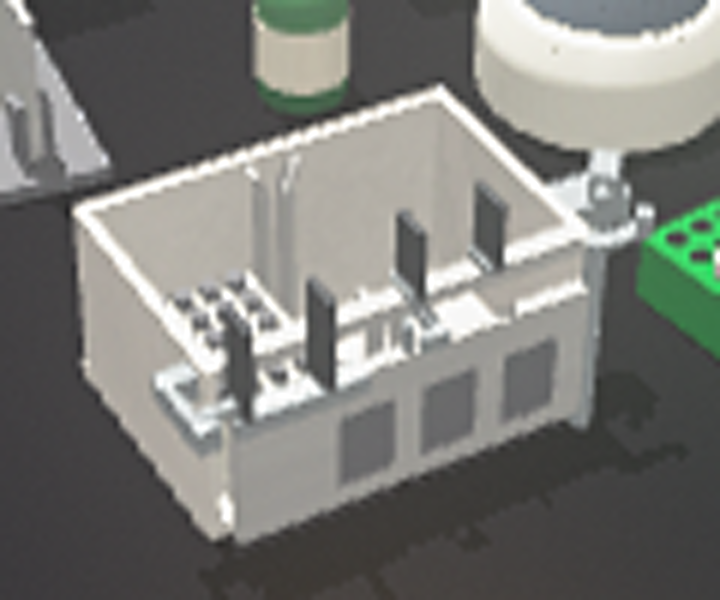

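View pics/c3.png

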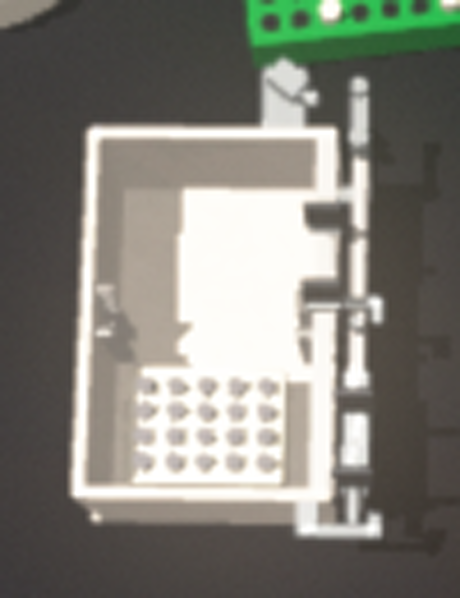

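View pics/c4.png

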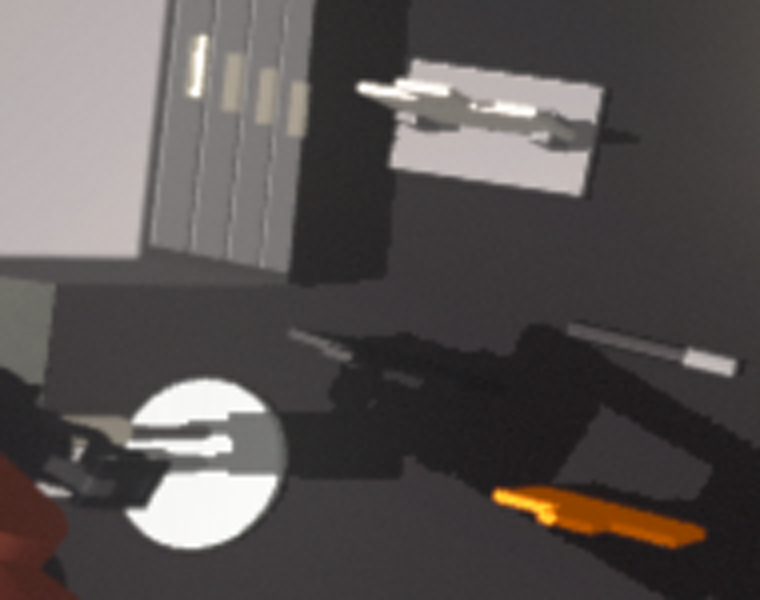

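The metal divider is the light-grey panel standing in the grey stand (top 150,218; side 220,145). The look-alikes are the orange panel (top 180,318), a dark one in the shadow (top 115,277), and the plate by the white disc (top 80,305). The carrier is at top (255,200), with its gate facing image-right (world -y). Next I'll measure it.

Run:
```python
from h import *
np.set_printoptions(precision=4,suppress=True)
im=cv2.imread('pics/top0.png');g=cv2.cvtColor(im,cv2.COLOR_BGR2GRAY).astype(float)
# outer rim edges, subpixel along profiles
def edge(p): # p 1d; position of largest gradient, subpixel
    d=np.abs(np.diff(p)); i=int(d.argmax()); 
    a,b,c=d[max(i-1,0)],d[i],d[min(i+1,len(d)-1)]
    return i+0.5+(0.5*(a-c)/(a-2*b+c) if a-2*b+c else 0)
L=[];T=[];
for v in range(165,233,4): u=222+edge(g[v,222:233]);L.append(onz('top',u,v,.12)[:2]); 
for u in range(234,278,4): v=152+edge(g[152:162,u]);T.append(onz('top',u,v,.12)[:2])
print('back-left',np.array(L)); print('top',np.array(T))
for v in (200,): print(g[v,222:300].astype(int))
print(g[225:250,255].astype(int))
for v in (190,200,210,230): print(v,g[v,268:300].astype(int))
```

```text
back-left [[0.6334 0.1789]
 [0.6216 0.1785]
 [0.6099 0.1787]
 [0.5982 0.1793]
 [0.5866 0.179 ]
 [0.575  0.1789]
 [0.5635 0.1791]
 [0.552  0.1793]
 [0.5405 0.179 ]
 [0.5291 0.1795]
 [0.5177 0.1795]
 [0.5064 0.1792]
 [0.4951 0.1794]
 [0.4839 0.1798]
 [0.4727 0.18  ]
 [0.4615 0.1797]
 [0.4504 0.1796]]
top [[0.657  0.1633]
 [0.6572 0.1519]
 [0.6573 0.1405]
 [0.6572 0.1291]
 [0.6566 0.1178]
 [0.6566 0.1064]
 [0.6567 0.095 ]
 [0.6567 0.0837]
 [0.6498 0.0722]
 [0.6498 0.0609]
 [0.6499 0.0495]]
[ 72  74  73  77 111 212 252 241 158 140 144 146 158 130 127 130 147 163
 166 167 168 168 168 168 168 168 173 188 190 216 252 253 253 253 253 253
 253 253 253 253 253 253 253 253 253 252 252 253 253 253 253 253 246 166
 145 170 236 249 249 248 229 119  90 112 174 213 212 126  92 120 123  88
  77  76  75  75  72  73]
[179 201 254 251 202 183 178 224 254 253 204 246 252 226 158 146 144 140
 122  84  76  78  76  77  75]
190 [253 253 253 253 252 253 251 233 205 198 192 186 186 185 178 130  95 113
 193 245 242 165  89  76  76  72  75  72  73  71  71  70]
200 [252 253 253 253 253 253 246 166 145 170 236 249 249 248 229 119  90 112
 174 213 212 126  92 120 123  88  77  76  75  75  72  73]
210 [252 252 252 250 252 253 253 253 252 252 251 250 250 249 232 117 108 188
 252 252 250 166  94  78  77  76  74  74  75  74  72  71]
230 [187 184 200 191 161 171 173 172 184 231 250 251 251 247 195 129 196 239
 246 231 221 206 104  71  71  69  67  68  68  67  68  65]
```

Run:
```python
from h import *
s=cv2.imread('pics/side0.png')
cv2.imwrite('pics/d1.png',cv2.resize(s[115:180,195:245],None,fx=9,fy=9,interpolation=cv2.INTER_CUBIC))
t=cv2.imread('pics/top0.png')
cv2.imwrite('pics/d2.png',cv2.resize(t[195:245,110:190],None,fx=9,fy=9,interpolation=cv2.INTER_CUBIC))
cv2.imwrite('pics/d3.png',cv2.resize(t[145:255,255:300],None,fx=5.4,fy=5.4,interpolation=cv2.INTER_CUBIC))
```

```text
(no output)
```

View pics/d1.png

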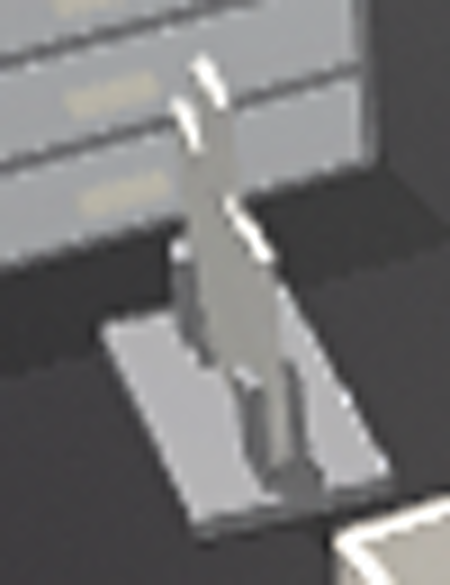

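View pics/d2.png

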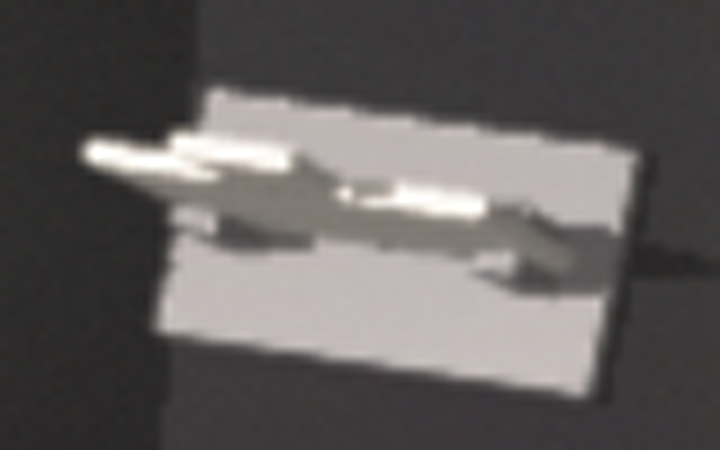

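View pics/d3.png

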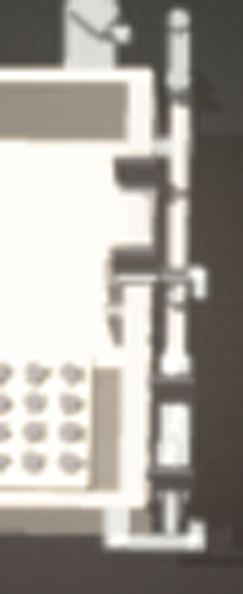

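Run:
```python
from h import *
np.set_printoptions(precision=4,suppress=True)
c=np.array([[207,88],[637,152],[590,398],[157,330]])/9+[110,195]-0.5+0.5/9
w=np.array([onz('top',*p,.012) for p in c]);print(w, w.mean(0))
for i in range(4):print(np.linalg.norm(w[i]-w[i-1]))
e=w[0]-w[1]+w[3]-w[2]; th=np.arctan2(e[1],e[0]);print('y-axis dir',np.degrees(th))
m=w.mean(0)[:2]; yv=np.array([np.cos(th),np.sin(th)])
for nm,a,z in (('tab+',.018,.164),('tab-',-.018,.164),('sh+out',.063,.12),('sh+in',.018,.12),('sh-in',-.018,.12),('sh-out',-.063,.12)):
    p=[*(m+a*yv),z]; print(nm,(proj('top',p)-[110,195])*9+4,(proj('side',p)-[195,115])*9+4)
```

```text
[[0.541  0.4855 0.012 ]
 [0.5199 0.3376 0.012 ]
 [0.4364 0.3483 0.012 ]
 [0.4581 0.4955 0.012 ]] [0.4889 0.4167 0.012 ]
0.08352596914647845
0.14938071764865227
0.08419976040748911
0.1488485472823524
y-axis dir 81.75908436634944
tab+ [168.5729 143.7875] [199.378  64.434]
tab- [286.0009 161.6424] [224.4531 108.7085]
sh+out [ 83.1726 150.4814] [179.2914 105.822 ]
sh+in [224.2489 171.9701] [209.1147 160.041 ]
sh-in [337.5053 189.2214] [233.8599 205.0279]
sh-out [479.5728 210.8612] [265.9648 263.3949]
```

Run:
```python
from h import *
np.set_printoptions(precision=4,suppress=True)
print('lower',onz('top',255,238.1,.12)); print('front',onz('top',282.4,210,.12),onz('top',282.4,200,.12))
C=np.array([.542,.101]);a=np.radians(-.3);R=np.array([[np.cos(a),-np.sin(a)],[np.sin(a),np.cos(a)]])
W=lambda x,y,z:np.array([*(C+R@[x,y]),z])
im={n:cv2.resize(cv2.imread(f'pics/{n}0.png'),None,fx=1,fy=1) for n in('top','side')}
out=[]
for n,(x0,y0,w,h) in {'top':(215,140,90,110),'side':(225,145,110,100)}.items():
    k=5.4 if n=='top' else 6
    I=cv2.resize(im[n][y0:y0+h,x0:x0+w],None,fx=k,fy=k,interpolation=cv2.INTER_CUBIC)
    for p in [(0,.0675,.008),(0,-.0675,.116),(0,.0675,.116),(-.115,-.078,.12),(.115,-.078,.12),(-.115,.078,.12),(.115,.078,.12),(.028,-.072,.165),(-.028,-.072,.165)]:
        q=(proj(n,W(*p))-[x0,y0]+.5)*k; cv2.drawMarker(I,tuple(int(v) for v in q),(0,0,255),cv2.MARKER_CROSS,10,1)
    cv2.imwrite(f'pics/ov_{n}.png',I)
```

```text
lower [0.4259 0.0973 0.12  ]
front [0.5047 0.0237 0.12  ] [0.5329 0.0241 0.12  ]
```

View pics/ov_top.png

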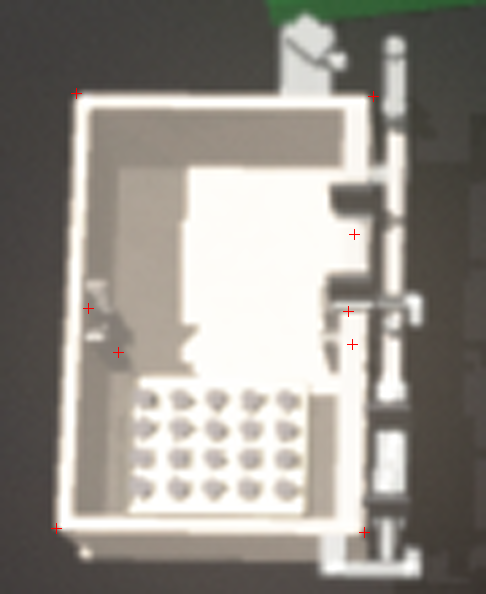

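View pics/ov_side.png

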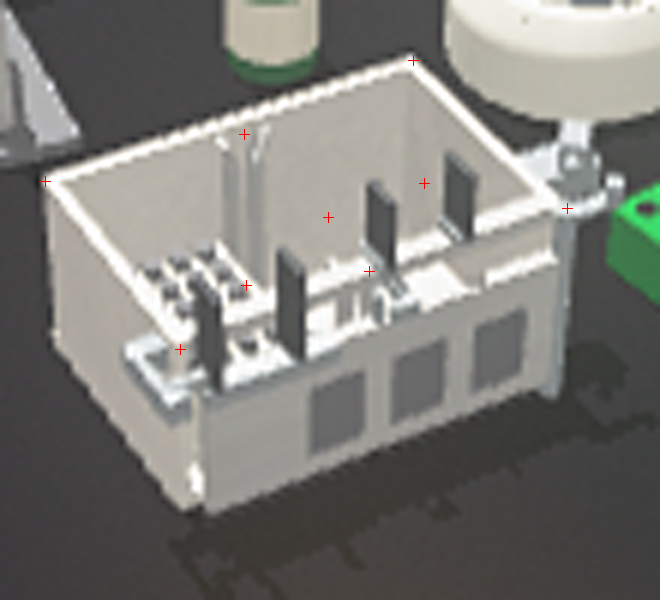

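Run:
```python
import cv2
s=cv2.imread('pics/side0.png');t=cv2.imread('pics/top0.png')
cv2.imwrite('pics/e1.png',cv2.resize(s[165:225,250:315],None,fx=10,fy=10,interpolation=cv2.INTER_CUBIC))
cv2.imwrite('pics/e2.png',cv2.resize(t[165:250,268:298],None,fx=7,fy=7,interpolation=cv2.INTER_CUBIC))
```

```text
(no output)
```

View pics/e1.png

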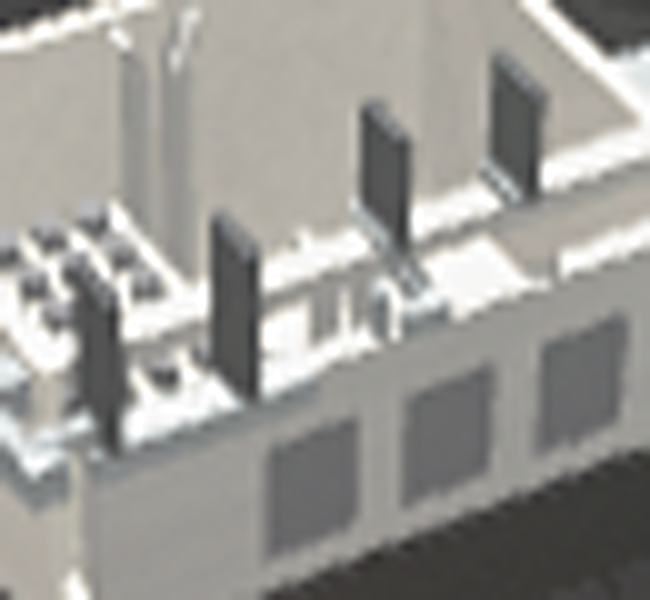

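View pics/e2.png

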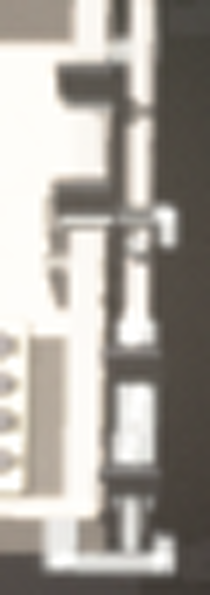

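Run:
```python
from h import *
np.set_printoptions(precision=4,suppress=True)
C=np.array([.5416,.1012]);a=np.radians(-.35);R=np.array([[np.cos(a),-np.sin(a)],[np.sin(a),np.cos(a)]])
f=lambda x,y:(x/10+250-.5,y/10+165-.5)
for n,p,z in (('railA',(387,118),.165),('railB',(519,75),.165),('gateA',(97,278),.16),('gateB',(237,232),.16)):
    w=onz('side',*f(*p),z); print(n,w,'carrier',R.T@(w[:2]-C))
# top: upper edge of -x face
g=lambda x,y:(x/7+268-.5,y/7+165-.5)
for n,p,z in (('railB -x face top',(83,66),.165),('railA',(83,182),.165),('gateB',(135,350),.16),('gateA',(135,466),.16)):
    w=onz('top',*g(*p),z); print(n,w,'carrier',R.T@(w[:2]-C))
# hinge top: steel arm z .135
for n,p in (('arm end',(393,45)),('arm y',(395,120))):
    w=onz('top',p[0]/5.4+215-.5,p[1]/5.4+140-.5,.135);print(n,w,'carrier',R.T@(w[:2]-C))
print(robot.get_state()['time_s'])
```

```text
railA [0.5482 0.0345 0.165 ] carrier [ 0.007  -0.0667]
railB [0.5945 0.033  0.165 ] carrier [ 0.0533 -0.0679]
gateA [0.4393 0.0166 0.16  ] carrier [-0.1018 -0.0852]
gateB [0.485  0.0149 0.16  ] carrier [-0.0561 -0.0867]
railB -x face top [0.5948 0.0315 0.165 ] carrier [ 0.0536 -0.0694]
railA [0.5487 0.0307 0.165 ] carrier [ 0.0076 -0.0704]
gateB [0.4844 0.0102 0.16  ] carrier [-0.0566 -0.0914]
gateA [0.4399 0.0096 0.16  ] carrier [-0.1011 -0.0922]
arm end [0.6795 0.012  0.135 ] carrier [ 0.1385 -0.0884]
arm y [0.6389 0.0104 0.135 ] carrier [ 0.0979 -0.0902]
0.1
```

Run:
```python
from h import *
from scipy.spatial.transform import Rotation as Ro
np.set_printoptions(precision=4,suppress=True)
print('cab',tri((233.5,86),(76,158)),onz('top',108,180,0),onz('top',108,255,0), onz('side',236,134,0),onz('side',178,147,0))
print('disc',onz('top',81,306,0))
print('orange',onz('top',206,323,0),onz('top',155,313,.1))
s=robot.get_state();R=Ro.from_rotvec(s['tool_rot']).as_matrix();print(R)
th=np.radians(-8.2);xd=np.array([np.cos(th),np.sin(th),0])
p=np.array([.489,.417,.25])
print('shift tool',R.T@(p-s['position']))
v=R.T@xd;print('angle needed about tool z (deg) to bring jaw y to xd:',np.degrees(np.arctan2(v[1],v[0]))-90)
```

```text
cab (array([0.6219, 0.5633, 0.2155]), np.float64(0.2979772959089615), np.float64(0.433248051415982)) [0.6206 0.5739 0.    ] [0.3871 0.552  0.    ] [0.6223 0.569  0.    ] [0.3792 0.5946 0.    ]
disc [0.2363 0.6182 0.    ]
orange [0.1924 0.2459 0.    ] [0.2228 0.3643 0.1   ]
[[-0.9074  0.4203 -0.0011]
 [ 0.4203  0.9074 -0.0018]
 [ 0.0002 -0.0021 -1.    ]]
shift tool [-0.2685 -0.0404 -0.0059]
angle needed about tool z (deg) to bring jaw y to xd: 73.34670832401432
```

>>> move_arm:
  motion:
    - {"fingers": 1,"xyz": [-0.03,-0.005,-0.01],"rotation": [0,0,7]}
    - {"fingers": 1,"xyz": [-0.065,-0.01,-0.02],"rotation": [0,0,14]}
    - {"fingers": 1,"xyz": [-0.1,-0.015,-0.03],"rotation": [0,0,21]}
    - {"fingers": 1,"xyz": [-0.135,-0.02,-0.03],"rotation": [0,0,28]}
    - {"fingers": 1,"xyz": [-0.17,-0.026,-0.02],"rotation": [0,0,35]}
    - {"fingers": 1,"xyz": [-0.205,-0.031,-0.01],"rotation": [0,0,42]}
    - {"fingers": 1,"xyz": [-0.24,-0.036,-0.005],"rotation": [0,0,49]}
    - {"fingers": 1,"xyz": [-0.2685,-0.0404,0],"rotation": [0,0,56]}

```text
time_s: 0.77
position: [0.4907, 0.4155, 0.2439]
tool_rot: [2.046, 2.384, -0.003]
force: [0.3, 1.4, 0.1]
gripper_width: 0.0851
```

>>> move_arm:
  motion:
    - {"fingers": 1,"xyz": [0,0,0],"rotation": [0,0,6]}
    - {"fingers": 1,"xyz": [0,0,0],"rotation": [0,0,12]}
    - {"fingers": 1,"xyz": [0,0,0],"rotation": [0,0,17.3]}
    - {"fingers": 1,"xyz": [0,0,0],"rotation": [0,0,17.3]}
    - {"fingers": 1,"xyz": [0,0,0.01],"rotation": [0,0,17.3]}
    - {"fingers": 1,"xyz": [0,0,0.02],"rotation": [0,0,17.3]}
    - {"fingers": 1,"xyz": [0,0,0.03],"rotation": [0,0,17.3]}
    - {"fingers": 1,"xyz": [0,0,0.03],"rotation": [0,0,17.3]}

```text
time_s: 1.43
position: [0.4872, 0.4164, 0.2109]
tool_rot: [-2.372, -2.059, 0.011]
force: [-0.8, -0.4, -1.2]
gripper_width: 0.0854
```

```bash
cat >> h.py <<'E'
from scipy.spatial.transform import Rotation as Ro
np.set_printoptions(precision=4,suppress=True)
def plan(p,yaw):
    "tool-frame shift and turn (deg) to TCP p with jaw (tool y) at world yaw deg, tool straight down"
    s=robot.get_state();R=Ro.from_rotvec(s['tool_rot']).as_matrix()
    y=np.array([np.cos(np.radians(yaw)),np.sin(np.radians(yaw)),0]);z=np.array([0,0,-1.]);x=np.cross(y,z)
    G=np.column_stack([x,y,z])
    print('shift',R.T@(np.array(p)-s['position']),'rotvec deg',np.degrees(Ro.from_matrix(R.T@G).as_rotvec()))
def st():
    s=robot.get_state();R=Ro.from_rotvec(s['tool_rot']).as_matrix()
    print('t',s['time_s'],'p',s['position'],'jaw yaw',np.degrees(np.arctan2(R[1,1],R[0,1])),'tz',R[:,2],'F',s['force'],'w',s['gripper_width'],'q',s['joint_pos'])
E
python3 - <<'E'
from h import *
st();plan([.489,.417,.142],-8.2)
s=robot.get_state()
a=snap('top','top1');b=snap('side','side1')
cv2.imwrite('pics/f.png',np.hstack([cv2.resize(a[170:260,90:200],None,fx=3.6,fy=4.4),cv2.resize(b[80:180,180:280],None,fx=4,fy=4)[:396]])[:,:,::-1])
E
```

```text
t 1.4333 p [0.4872 0.4164 0.2109] jaw yaw -8.086110791781948 tz [-0.0056 -0.0039 -1.    ] F [-0.8081 -0.3557 -1.1944] w 0.08543327390223306 q [ 0.5978  0.2833  1.599  -0.0001  1.2662  0.7389]
shift [0.0011 0.002  0.0689] rotvec deg [-0.2865  0.2672  0.1146]
```

View pics/f.png

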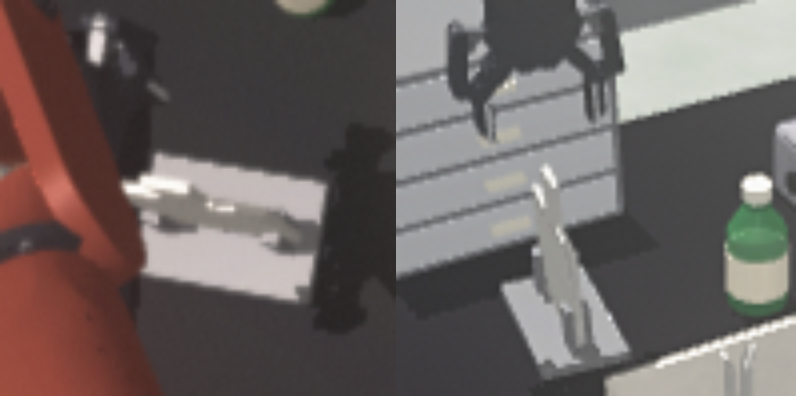

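The crop shows the open jaws straddling the light-grey divider's tab (side about 217,125), with the stand below. This is the metal panel. Lowering and gripping.

>>> move_arm:
  motion:
    - {"fingers": 1,"xyz": [0.001,0.002,0.02],"rotation": [-0.3,0.3,0]}
    - {"fingers": 1,"xyz": [0.001,0.002,0.04],"rotation": [-0.3,0.3,0]}
    - {"fingers": 1,"xyz": [0.001,0.002,0.055],"rotation": [-0.3,0.3,0]}
    - {"fingers": 1,"xyz": [0.001,0.002,0.069],"rotation": [-0.3,0.3,0]}
    - {"fingers": 1,"xyz": [0.001,0.002,0.069],"rotation": [-0.3,0.3,0]}
    - {"fingers": 0.2,"xyz": [0.001,0.002,0.069],"rotation": [-0.3,0.3,0]}
    - {"fingers": -1,"xyz": [0.001,0.002,0.069],"rotation": [-0.3,0.3,0]}
    - {"fingers": -1,"xyz": [0.001,0.002,0.069],"rotation": [-0.3,0.3,0]}

```text
time_s: 2.2
position: [0.4925, 0.419, 0.1481]
tool_rot: [2.373, 2.057, 0.016]
force: [-0.7, 0.1, 0.2]
gripper_width: 0.0516
```

>>> move_arm:
  motion:
    - {"fingers": -1,"xyz": [0,0,0],"rotation": [0,0,0]}
    - {"fingers": -1,"xyz": [0,0,0],"rotation": [0,0,0]}
    - {"fingers": -1,"xyz": [0,0,0],"rotation": [0,0,0]}
    - {"fingers": -1,"xyz": [0,0,0],"rotation": [0,0,0]}
    - {"fingers": -1,"xyz": [0,0,0],"rotation": [0,0,0]}
    - {"fingers": -1,"xyz": [0,0,0],"rotation": [0,0,0]}
    - {"fingers": -1,"xyz": [0,0,0],"rotation": [0,0,0]}
    - {"fingers": -1,"xyz": [0,0,0],"rotation": [0,0,0]}

```text
time_s: 2.87
position: [0.4916, 0.4186, 0.147]
tool_rot: [2.374, 2.058, 0.013]
force: [-0.5, -0.9, 4.7]
gripper_width: 0.0049
```

Run:
```python
from h import *
st()
b=snap('side','side2')
cv2.imwrite('pics/f2.png',cv2.resize(b[80:180,180:280],None,fx=5,fy=5)[:,:,::-1])
```

```text
t 2.8667 p [0.4916 0.4186 0.147 ] jaw yaw -8.156022626289142 tz [ 0.0063  0.0051 -1.    ] F [-0.513  -0.8841  4.6999] w 0.00493411804437333 q [0.5965 0.3494 1.6423 0.0007 1.1418 0.7385]
```

View pics/f2.png

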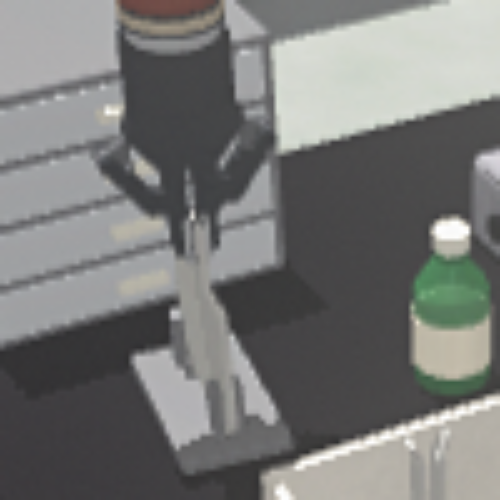

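>>> move_arm:
  motion:
    - {"fingers": -1,"xyz": [0,0,-0.01],"rotation": [0,0,0]}
    - {"fingers": -1,"xyz": [0,0,-0.025],"rotation": [0,0,0]}
    - {"fingers": -1,"xyz": [0,0,-0.045],"rotation": [0,0,0]}
    - {"fingers": -1,"xyz": [0,0,-0.07],"rotation": [0,0,0]}
    - {"fingers": -1,"xyz": [0,0,-0.1],"rotation": [0,0,0]}
    - {"fingers": -1,"xyz": [0,0,-0.13],"rotation": [0,0,0]}
    - {"fingers": -1,"xyz": [0,0,-0.16],"rotation": [0,0,0]}
    - {"fingers": -1,"xyz": [0,0,-0.178],"rotation": [0,0,0]}

```text
time_s: 3.58
position: [0.4913, 0.4178, 0.3279]
tool_rot: [2.373, 2.057, 0.018]
force: [1.3, 0.5, -1.4]
gripper_width: 0.0053
```

Run:
```python
from h import *
st(); plan([.541,.1035,.325],-.35)
```

```text
t 3.5833 p [0.4913 0.4178 0.3279] jaw yaw -8.16453413170833 tz [ 0.0099  0.0063 -0.9999] F [ 1.2818  0.53   -1.353 ] w 0.005313299783303455 q [ 0.5961  0.1992  1.4802 -0.0003  1.4504  0.7386]
shift [-0.3041  0.0938  0.0014] rotvec deg [ 0.5401 -0.4036 -7.8125]
```

>>> move_arm:
  motion:
    - {"fingers": -1,"xyz": [-0.02,0.006,0],"rotation": [0,0,-1]}
    - {"fingers": -1,"xyz": [-0.055,0.017,0],"rotation": [0,0,-2]}
    - {"fingers": -1,"xyz": [-0.09,0.028,0],"rotation": [0,0,-3]}
    - {"fingers": -1,"xyz": [-0.13,0.04,0],"rotation": [0,0,-4]}
    - {"fingers": -1,"xyz": [-0.17,0.052,0],"rotation": [0.2,-0.2,-5]}
    - {"fingers": -1,"xyz": [-0.205,0.063,0],"rotation": [0.4,-0.3,-6]}
    - {"fingers": -1,"xyz": [-0.24,0.074,0],"rotation": [0.5,-0.4,-7]}
    - {"fingers": -1,"xyz": [-0.27,0.083,0],"rotation": [0.5,-0.4,-7.8]}

```text
time_s: 4.25
position: [0.5341, 0.1358, 0.3226]
tool_rot: [-2.228, -2.214, 0.008]
force: [0.9, 0.4, -0.6]
gripper_width: 0.005
```

>>> move_arm:
  motion:
    - {"fingers": -1,"xyz": [-0.016,0.0,0],"rotation": [0,0,0]}
    - {"fingers": -1,"xyz": [-0.028,0.002,0],"rotation": [0,0,0]}
    - {"fingers": -1,"xyz": [-0.034,0.006,0],"rotation": [0,0,0]}
    - {"fingers": -1,"xyz": [-0.034,0.006,0],"rotation": [0,0,0]}
    - {"fingers": -1,"xyz": [-0.034,0.006,0],"rotation": [0,0,0]}
    - {"fingers": -1,"xyz": [-0.034,0.006,0],"rotation": [0,0,0]}
    - {"fingers": -1,"xyz": [-0.034,0.006,0],"rotation": [0,0,0]}
    - {"fingers": -1,"xyz": [-0.034,0.006,0],"rotation": [0,0,0]}

```text
time_s: 4.92
position: [0.5399, 0.1055, 0.3233]
tool_rot: [-2.226, -2.215, 0.006]
force: [-0.5, 0.4, -1.4]
gripper_width: 0.0049
```

Run:
```python
from h import *
st(); plan([.541,.1035,.325],-.35)
b=snap('side','side3');a=snap('top','top3')
cv2.imwrite('pics/f3.png',np.hstack([cv2.resize(b[100:240,210:350],None,fx=4,fy=4),cv2.resize(a[140:260,210:270],None,fx=4,fy=4.667)])[:,:,::-1])
```

```text
t 4.9167 p [0.5399 0.1055 0.3233] jaw yaw -0.26565262072489193 tz [-0.0034 -0.0017 -1.    ] F [-0.52    0.3828 -1.3632] w 0.00492768932565525 q [ 0.0661  0.0048  1.6995 -0.0015  1.4408  0.0709]
shift [-0.002   0.0011 -0.0017] rotvec deg [-0.1964  0.0977  0.0845]
```

View pics/f3.png

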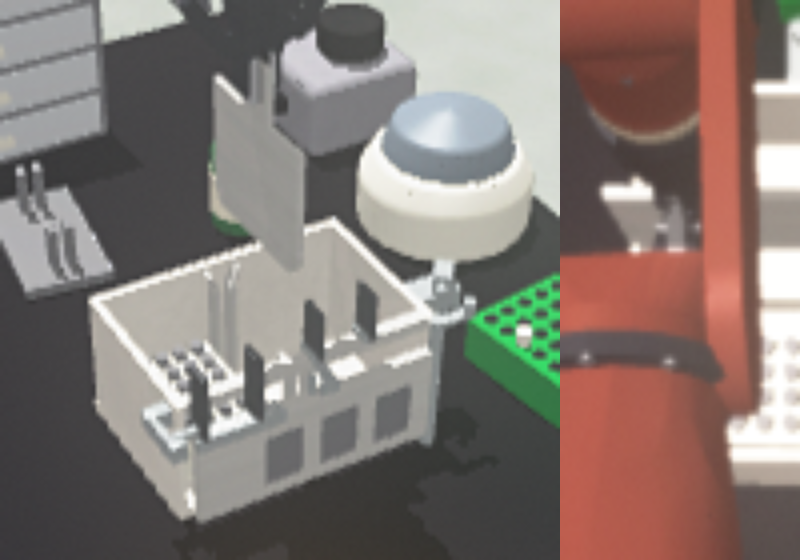

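Run:
```python
from h import *
for y,z in((.063,.296),(-.063,.296),(-.063,.2),(-.051,.188)): print(y,z,(proj('side',[.5399,.1055+y,z])-[210,100]+.5)*4)
K=onz
# observed: intersect side ray with plane x=.5399
for p in((215,75),(304,150),(303,258),(295,270)):
    o,d=ray('side',p[0]/4+210-.5,p[1]/4+100-.5); t=(.5399-o[0])/d[0]; print(o+d*t-[0,.1055,.188])
```

```text
0.063 0.296 [217.1848  77.0916]
-0.063 0.296 [303.3025 156.8304]
-0.063 0.2 [300.7365 267.3544]
-0.051 0.188 [292.2448 272.0182]
[0.5399 0.0664 0.1081]
[ 0.5399 -0.0637  0.114 ]
[ 0.5399 -0.0659  0.0223]
[ 0.5399 -0.0549  0.0044]
```

>>> move_arm:
  motion:
    - {"fingers": -1,"xyz": [-0.002,0.001,0.01],"rotation": [0,0,0]}
    - {"fingers": -1,"xyz": [-0.002,0.001,0.025],"rotation": [0,0,0]}
    - {"fingers": -1,"xyz": [-0.002,0.001,0.04],"rotation": [0,0,0]}
    - {"fingers": -1,"xyz": [-0.002,0.001,0.055],"rotation": [0,0,0]}
    - {"fingers": -1,"xyz": [-0.002,0.001,0.07],"rotation": [0,0,0]}
    - {"fingers": -1,"xyz": [-0.002,0.001,0.08],"rotation": [0,0,0]}
    - {"fingers": -1,"xyz": [-0.002,0.001,0.088],"rotation": [0,0,0]}
    - {"fingers": -1,"xyz": [-0.002,0.001,0.095],"rotation": [0,0,0]}

```text
time_s: 5.68
position: [0.5439, 0.1082, 0.2374]
tool_rot: [-2.228, -2.208, -0.019]
force: [-7.9, 20.1, 41.9]
gripper_width: 0.0053
```

Run:
```python
from h import *
st(); plan([.541,.1035,.143],-.35)
b=snap('side','side4')
cv2.imwrite('pics/f4.png',cv2.resize(b[110:230,225:335],None,fx=5,fy=5)[:,:,::-1])
```

```text
t 5.6833 p [0.5439 0.1082 0.2374] jaw yaw -0.5185102848617531 tz [ 0.0049  0.0123 -0.9999] F [-7.948  20.1008 41.9243] w 0.005270696156954827 q [0.0635 0.0701 1.7938 0.0125 1.2721 0.0689]
shift [-0.0059 -0.0033  0.0943] rotvec deg [ 0.2737 -0.7055 -0.1668]
```

View pics/f4.png

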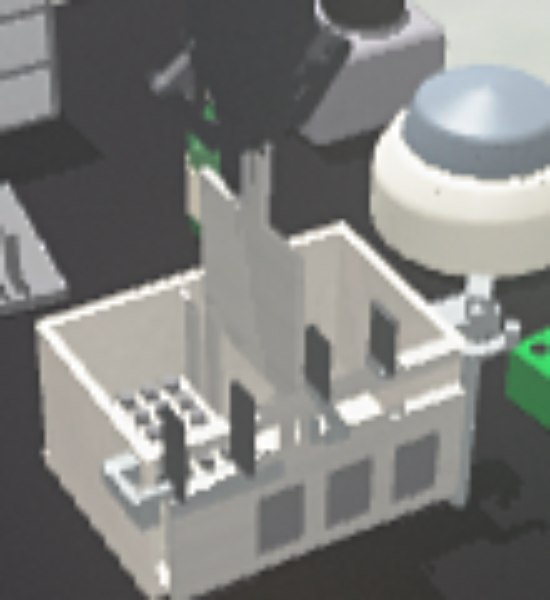

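Contact: 42 N up and 20 N in +y. The panel's front edge has caught at the front of the slot, so I'm backing off to measure it.

>>> move_arm:
  motion:
    - {"fingers": -1,"xyz": [0,0,-0.01],"rotation": [0,0,0]}
    - {"fingers": -1,"xyz": [0,0,-0.025],"rotation": [0,0,0]}
    - {"fingers": -1,"xyz": [0,0,-0.04],"rotation": [0,0,0]}
    - {"fingers": -1,"xyz": [0,0,-0.05],"rotation": [0,0,0]}
    - {"fingers": -1,"xyz": [0,0,-0.05],"rotation": [0,0,0]}
    - {"fingers": -1,"xyz": [0,0,-0.05],"rotation": [0,0,0]}
    - {"fingers": -1,"xyz": [0,0,-0.05],"rotation": [0,0,0]}
    - {"fingers": -1,"xyz": [0,0,-0.05],"rotation": [0,0,0]}

```text
time_s: 6.4
position: [0.5401, 0.1022, 0.2767]
tool_rot: [-2.226, -2.212, 0.009]
force: [-0.5, 0.3, -1.3]
gripper_width: 0.0054
```

Run:
```python
from h import *
st(); 
b=snap('side','side5')
cv2.imwrite('pics/f5.png',cv2.resize(b[105:185,250:310],None,fx=8,fy=8,interpolation=cv2.INTER_CUBIC)[:,:,::-1])
cv2.imwrite('pics/f5b.png',cv2.resize(cv2.imread('pics/side4.png')[125:215,240:310],None,fx=8,fy=8,interpolation=cv2.INTER_CUBIC)[:590])
```

```text
t 6.4 p [0.5401 0.1022 0.2767] jaw yaw -0.3630059162167696 tz [-0.006 -0.002 -1.   ] F [-0.5011  0.2837 -1.311 ] w 0.005427471888138118 q [ 0.0602  0.0354  1.7549 -0.0017  1.3574  0.0669]
```

View pics/f5.png

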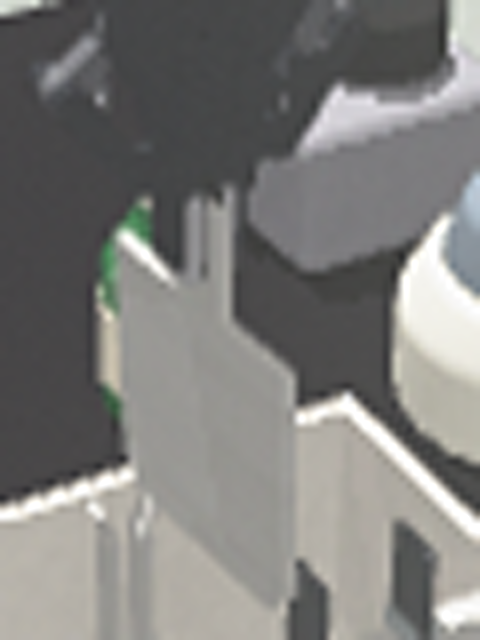

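View pics/f5b.png

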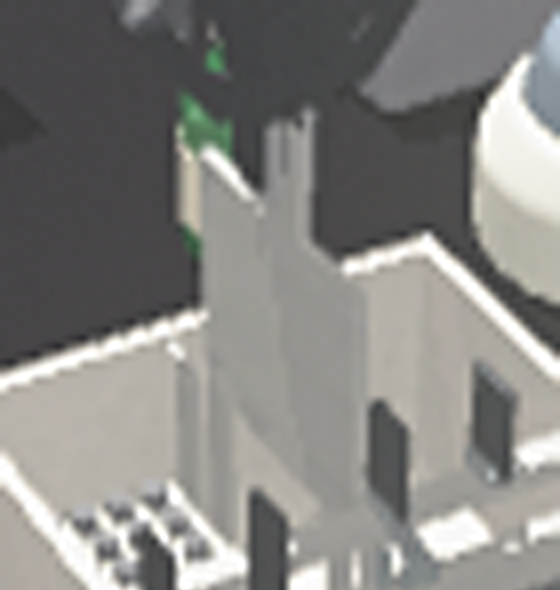

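Run:
```python
from h import *
for n,p in(('far sh',(120,232)),('near sh',(294,377)),('near lower',(291,580)),('bottom',(275,612)),('tabroot near',(233,322)),('tabroot far',(185,290))):
    o,d=ray('side',p[0]/8+250-.5,p[1]/8+105-.5); t=(.5401-o[0])/d[0]; print(n,o+d*t-[0,.1022,.1417])
C=np.array([.5416,.1012])
for y,z in ((.063,.108),(-.063,.108),(-.063,.012),(-.051,0)): print((proj('side',[.5371,.1022+y,.1417+z])-[250,105]+.5)*8)
# ribs front: project slot front (x=0,y=-.0675,z=.116/.098), rail inner edge -.066
for x,y,z in((-.0045,-.066,.098),(.0045,-.066,.098),(-.0115,-.066,.116),(.0115,-.066,.116),(0,-.066,.12),(-.0045,.0675,.098),(.0045,.0675,.098)):
    print('f5b',x,y,z,(proj('side',[C[0]+x,C[1]+y,z])-[240,125]+.5)*8)
```

```text
far sh [0.5401 0.0637 0.1043]
near sh [ 0.5401 -0.0661  0.1144]
near lower [ 0.5401 -0.0676  0.0237]
bottom [ 0.5401 -0.0566  0.0008]
tabroot near [ 0.5401 -0.0227  0.1128]
tabroot far [0.5401 0.013  0.1066]
[113.8536 226.5953]
[282.0905 389.926 ]
[277.2987 600.2686]
[260.7329 608.1052]
f5b -0.0045 -0.066 0.098 [359.9863 558.5904]
f5b 0.0045 -0.066 0.098 [379.7766 551.2546]
f5b -0.0115 -0.066 0.116 [345.2411 528.6126]
f5b 0.0115 -0.066 0.116 [396.2804 509.9372]
f5b 0 -0.066 0.12 [371.0632 511.2247]
f5b -0.0045 0.0675 0.098 [195.1555 378.2261]
f5b 0.0045 0.0675 0.098 [214.1449 371.7926]
```

Run:
```python
from h import *
im=cv2.imread('pics/side5.png');g=cv2.cvtColor(im,cv2.COLOR_BGR2GRAY).astype(float)
def e(p,lo):
    d=np.diff(p);i=np.abs(d).argmax();w=np.abs(d[max(0,i-1):i+2]);return lo+ (np.arange(max(0,i-1),max(0,i-1)+len(w))*w).sum()/w.sum()+.5
N=[];F=[]
for v in range(154,176): N.append((e(g[v,281:292],281),v))
for v in range(138,163): F.append((e(g[v,258:272],258),v))
N=np.array(N);F=np.array(F);print(N[:,0],F[:,0])
for A in(N,F):
    print(np.polyfit(A[:,1],A[:,0],1))
for y,x in((-.063,0),(.063,0)):
    for phi in(0,1,2,3):
        a=np.radians(phi)
        P=[]
        for z in(.108,.012):
            r=np.array([y,z-.14]); r=np.array([r[0]*np.cos(a)+r[1]*np.sin(a),-r[0]*np.sin(a)+r[1]*np.cos(a)])
            P.append(proj('side',[.5401+x,.1022+r[0],.2817+r[1]]))
        P=np.array(P);print(y,phi,P.ravel(),'slope',(P[1,0]-P[0,0])/(P[1,1]-P[0,1]))
```

```text
[286.4709 286.7222 286.6061 286.6356 286.4545 286.5    286.5476 286.5455
 286.5455 286.5    286.5    286.5417 286.5    286.463  286.5357 286.5741
 286.58   286.5476 286.5455 286.5    287.5    286.8669] [270.171  269.7405 261.5952 261.8584 261.7544 261.5174 262.5308 261.938
 262.1016 261.9435 261.9206 261.948  261.9355 261.948  262.1364 263.3188
 263.8095 264.75   264.6688 264.629  264.6154 265.0488 265.1374 265.1629
 265.4649]
[  0.0123 284.5716]
[  0.031 259.021]
-0.063 0 [285.6548 152.9491 285.0112 179.2326] slope -0.02448395716642387
-0.063 1 [285.7606 152.7252 285.395  179.3357] slope -0.01373650032808993
-0.063 2 [285.8632 152.4948 285.777  179.4257] slope -0.0031987672876967457
-0.063 3 [285.9625 152.258  286.1571 179.5022] slope 0.007141881479735367
0.063 0 [264.5882 132.5695 264.9832 158.2515] slope 0.015379659258887533
0.063 1 [264.6819 132.963  265.3229 158.8783] slope 0.024733921022799085
0.063 2 [264.7785 133.3562 265.6656 159.4987] slope 0.033933527561838636
0.063 3 [264.878  133.7493 266.0113 160.1125] slope 0.042987480487227024
```

>>> move_arm:
  motion:
    - {"fingers": -1,"xyz": [0.001,0.001,0],"rotation": [0,1,0]}
    - {"fingers": -1,"xyz": [0.0015,0.001,0],"rotation": [0,2.2,0]}
    - {"fingers": -1,"xyz": [0.0015,0.001,0],"rotation": [0,2.2,0]}
    - {"fingers": -1,"xyz": [0.0015,0.001,0],"rotation": [0,2.2,0]}
    - {"fingers": -1,"xyz": [0.0015,0.001,0],"rotation": [0,2.2,0]}
    - {"fingers": -1,"xyz": [0.0015,0.001,0],"rotation": [0,2.2,0]}
    - {"fingers": -1,"xyz": [0.0015,0.001,0],"rotation": [0,2.2,0]}
    - {"fingers": -1,"xyz": [0.0015,0.001,0],"rotation": [0,2.2,0]}

```text
time_s: 7.12
position: [0.5419, 0.1039, 0.2784]
tool_rot: [-2.208, -2.195, -0.037]
force: [0.8, 0.3, -1.4]
gripper_width: 0.0051
```

Run:
```python
from h import *
st(); 
b=snap('side','side6');t=snap('top','top6')
cv2.imwrite('pics/f6.png',cv2.resize(b[115:195,250:310],None,fx=8,fy=7.4,interpolation=cv2.INTER_CUBIC)[:,:,::-1])
s=robot.get_state()['position']
g=cv2.cvtColor(b,cv2.COLOR_RGB2GRAY).astype(float)
for v in range(156,176): 
    d=np.abs(np.diff(g[v,281:292]));i=d.argmax();w=d[i-1:i+2];print(round(281+(np.arange(i-1,i+2)*w).sum()/w.sum()+.5,2),end=' ')
print()
for y in(-.063,.063):
  for z in(.108,.012):print(y,z,proj('side',[s[0],s[1]+y,s[2]-.135+z]),(proj('side',[s[0],s[1]+y,s[2]-.135+z])-[250,115]+.5)*[8,7.4])
```

```text
t 7.1167 p [0.5419 0.1039 0.2784] jaw yaw -0.3467414440425268 tz [-0.0029  0.0365 -0.9993] F [ 0.844   0.2994 -1.3696] w 0.0051301993482511105 q [0.0428 0.0326 1.755  0.0375 1.3555 0.0409]
286.64 286.62 286.5 286.46 286.5 286.46 286.58 286.45 286.41 286.37 286.37 286.34 286.42 286.43 286.5 286.41 286.36 286.32 284.6 287.38 
-0.063 0.108 [285.8912 151.9792] [291.1295 277.3463]
-0.063 0.012 [285.2361 178.2976] [285.8886 472.1026]
0.063 0.108 [264.8209 131.6711] [122.5668 127.0661]
0.063 0.012 [265.2046 157.3828] [125.6368 317.3328]
```

View pics/f6.png

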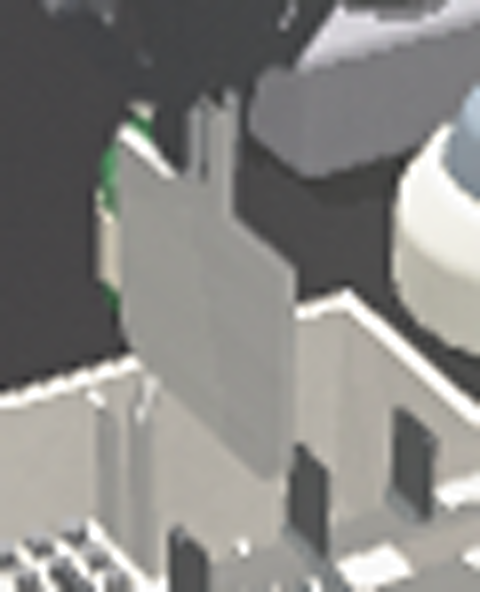

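View pics/top6.png

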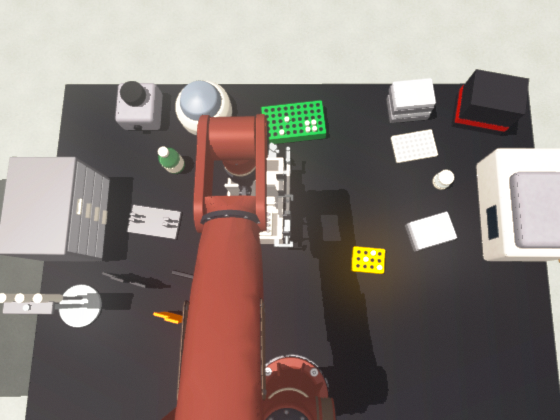

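>>> move_arm:
  motion:
    - {"fingers": -1,"xyz": [0.0,-0.001,0.005],"rotation": [0,0.8,0]}
    - {"fingers": -1,"xyz": [0.0,-0.001,0.015],"rotation": [0,0.8,0]}
    - {"fingers": -1,"xyz": [-0.001,-0.001,0.025],"rotation": [0,0.8,0]}
    - {"fingers": -1,"xyz": [-0.001,-0.001,0.032],"rotation": [0,0.8,0]}
    - {"fingers": -1,"xyz": [-0.001,-0.001,0.038],"rotation": [0,0.8,0]}
    - {"fingers": -1,"xyz": [-0.0015,-0.001,0.043],"rotation": [0,0.8,0]}
    - {"fingers": -1,"xyz": [-0.002,-0.001,0.048],"rotation": [0,0.8,0]}
    - {"fingers": -1,"xyz": [-0.002,-0.001,0.048],"rotation": [0,0.8,0]}

```text
time_s: 7.88
position: [0.5408, 0.1045, 0.2292]
tool_rot: [-2.2, -2.187, -0.054]
force: [1.4, 2.1, -1.9]
gripper_width: 0.0049
```

Run:
```python
from h import *
st(); 
b=snap('side','side7')
cv2.imwrite('pics/f7.png',cv2.resize(b[125:215,240:310],None,fx=8,fy=6.6,interpolation=cv2.INTER_CUBIC)[:,:,::-1])
```

```text
t 7.8833 p [0.5408 0.1045 0.2292] jaw yaw -0.3462857688392136 tz [-0.0027  0.0525 -0.9986] F [ 1.439   2.0695 -1.8521] w 0.004864021384197386 q [0.0355 0.0703 1.8102 0.0552 1.2624 0.0248]
```

View pics/f7.png

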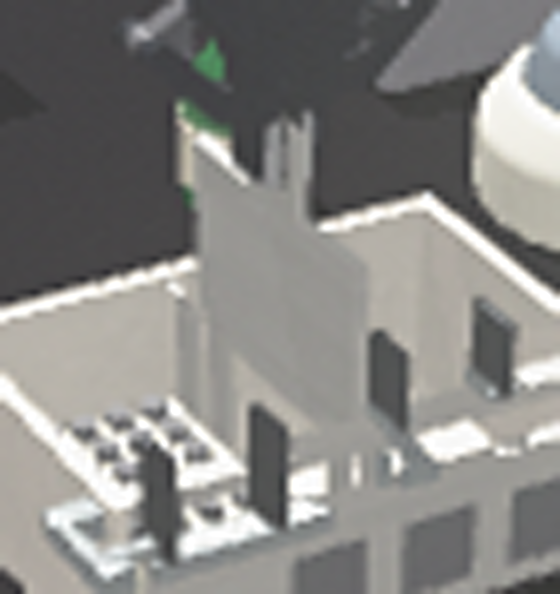

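>>> move_arm:
  motion:
    - {"fingers": -1,"xyz": [0,0,0.004],"rotation": [0,0,0]}
    - {"fingers": -1,"xyz": [0,0,0.008],"rotation": [0,0,0]}
    - {"fingers": -1,"xyz": [-0.0005,0,0.013],"rotation": [0,0,0]}
    - {"fingers": -1,"xyz": [-0.001,0,0.018],"rotation": [0,0,0]}
    - {"fingers": -1,"xyz": [-0.001,0,0.024],"rotation": [0,0,0]}
    - {"fingers": -1,"xyz": [-0.0015,0,0.03],"rotation": [0,0,0]}
    - {"fingers": -1,"xyz": [-0.0015,0,0.03],"rotation": [0,0,0]}
    - {"fingers": -1,"xyz": [-0.0015,0,0.03],"rotation": [0,0,0]}

```text
time_s: 8.6
position: [0.5407, 0.1038, 0.1988]
tool_rot: [-2.201, -2.187, -0.053]
force: [2.9, 3.4, -3.9]
gripper_width: 0.0053
```

Run:
```python
from h import *
st();
```

```text
t 8.6 p [0.5407 0.1038 0.1988] jaw yaw -0.3676187944869805 tz [-0.0026  0.0509 -0.9987] F [ 2.8591  3.4266 -3.9267] w 0.005324194498529742 q [0.035  0.101  1.8373 0.0546 1.2047 0.0218]
```

>>> move_arm:
  motion:
    - {"fingers": -1,"xyz": [0,0,0.006],"rotation": [0,0,0]}
    - {"fingers": -1,"xyz": [-0.0005,0,0.013],"rotation": [0,0,0]}
    - {"fingers": -1,"xyz": [-0.001,0,0.02],"rotation": [0,0,0]}
    - {"fingers": -1,"xyz": [-0.001,0,0.027],"rotation": [0,0,0]}
    - {"fingers": -1,"xyz": [-0.0015,0,0.033],"rotation": [0,0,0]}
    - {"fingers": -1,"xyz": [-0.002,0,0.039],"rotation": [0,0,0]}
    - {"fingers": -1,"xyz": [-0.002,0,0.044],"rotation": [0,0,0]}
    - {"fingers": -1,"xyz": [-0.002,0,0.044],"rotation": [0,0,0]}

```text
time_s: 9.27
position: [0.5407, 0.1033, 0.1548]
tool_rot: [-2.202, -2.188, -0.052]
force: [5.0, 2.7, -4.3]
gripper_width: 0.0051
```

Run:
```python
from h import *
st(); 
b=snap('side','side8')
cv2.imwrite('pics/f8.png',cv2.resize(b[125:215,240:310],None,fx=8,fy=6.6,interpolation=cv2.INTER_CUBIC)[:,:,::-1])
```

```text
t 9.2667 p [0.5407 0.1033 0.1548] jaw yaw -0.35492703193911385 tz [-0.0023  0.0494 -0.9988] F [ 4.9574  2.7012 -4.3153] w 0.005120657909332805 q [0.035  0.1528 1.8696 0.0549 1.1203 0.0173]
```

View pics/f8.png

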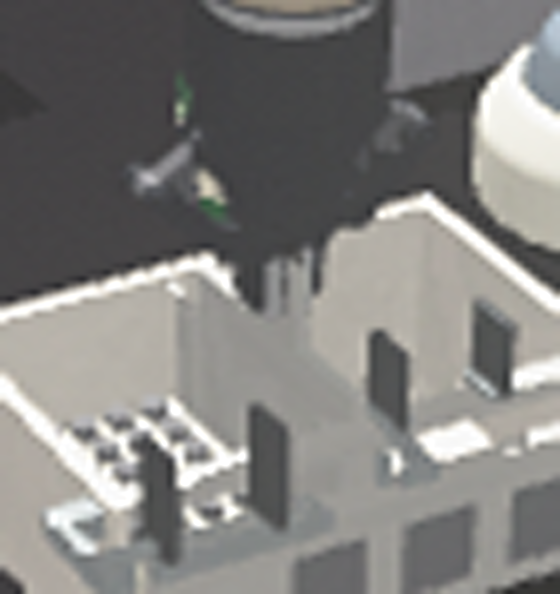

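>>> move_arm:
  motion:
    - {"fingers": -1,"xyz": [0,0,0.003],"rotation": [0,0,0]}
    - {"fingers": -1,"xyz": [0,0,0.006],"rotation": [0,0,0]}
    - {"fingers": -1,"xyz": [-0.0005,0,0.008],"rotation": [0,0,0]}
    - {"fingers": -1,"xyz": [-0.0005,0,0.01],"rotation": [0,0,0]}
    - {"fingers": -1,"xyz": [-0.0005,0,0.011],"rotation": [0,0,0]}
    - {"fingers": -1,"xyz": [-0.0005,0,0.012],"rotation": [0,0,0]}
    - {"fingers": -1,"xyz": [-0.0005,0,0.012],"rotation": [0,0,0]}
    - {"fingers": -1,"xyz": [-0.0005,0,0.012],"rotation": [0,0,0]}

```text
time_s: 9.98
position: [0.5408, 0.1034, 0.1441]
tool_rot: [-2.202, -2.189, -0.052]
force: [4.7, -0.8, -1.5]
gripper_width: 0.0052
```

Run:
```python
from h import *
st();
```

```text
t 9.9833 p [0.5408 0.1034 0.1441] jaw yaw -0.3494981136211206 tz [-0.002   0.0494 -0.9988] F [ 4.7073 -0.8168 -1.4787] w 0.0052446240432625305 q [0.0351 0.1667 1.8762 0.0555 1.0996 0.0161]
```

>>> move_arm:
  motion:
    - {"fingers": -1,"xyz": [0,0,0.002],"rotation": [0,0,0]}
    - {"fingers": -1,"xyz": [0,0,0.003],"rotation": [0,0,0]}
    - {"fingers": -1,"xyz": [0,0,0.003],"rotation": [0,0,0]}
    - {"fingers": -1,"xyz": [0,0,0.003],"rotation": [0,0,0]}
    - {"fingers": -0.7,"xyz": [0,0,0.003],"rotation": [0,0,0]}
    - {"fingers": -0.4,"xyz": [0,0,0.003],"rotation": [0,0,0]}
    - {"fingers": 0,"xyz": [0,0,0.001],"rotation": [0,0,0]}
    - {"fingers": 0,"xyz": [0,0,0.001],"rotation": [0,0,0]}

```text
time_s: 10.65
position: [0.5389, 0.1041, 0.1423]
tool_rot: [-2.199, -2.186, -0.048]
force: [0.9, 0.1, 0.7]
gripper_width: 0.0427
```

Run:
```python
from h import *
st(); 
b=snap('side','side9')
cv2.imwrite('pics/f9.png',cv2.resize(b[125:215,240:310],None,fx=8,fy=6.6,interpolation=cv2.INTER_CUBIC)[:,:,::-1])
```

```text
t 10.65 p [0.5389 0.1041 0.1423] jaw yaw -0.3445041076856327 tz [-0.0067  0.0505 -0.9987] F [0.852  0.1426 0.7115] w 0.042703353461875974 q [0.0359 0.1682 1.8785 0.057  1.1004 0.0161]
```

View pics/f9.png

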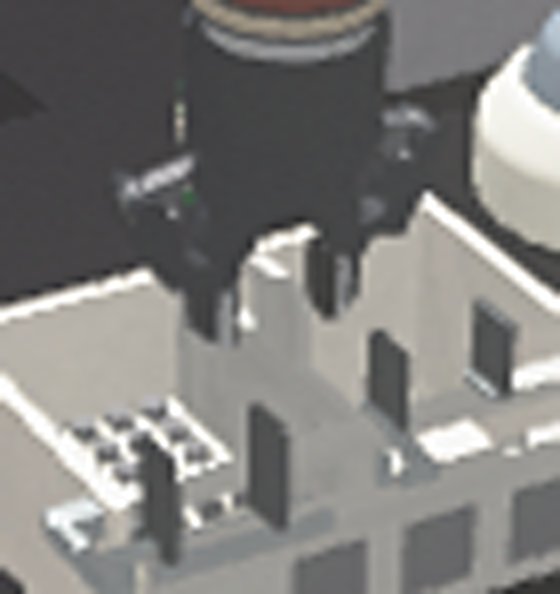

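>>> move_arm:
  motion:
    - {"fingers": 0,"xyz": [0.0005,0,-0.01],"rotation": [0,0,0]}
    - {"fingers": 0,"xyz": [0.0015,0,-0.03],"rotation": [0,0,0]}
    - {"fingers": 0,"xyz": [0.0025,0,-0.05],"rotation": [0,0,0]}
    - {"fingers": 0.3,"xyz": [0.004,0,-0.08],"rotation": [0,-1,0]}
    - {"fingers": 0.6,"xyz": [-0.02,0.01,-0.11],"rotation": [0,-2,0]}
    - {"fingers": 1,"xyz": [-0.045,0.02,-0.11],"rotation": [0,-3,0]}
    - {"fingers": 1,"xyz": [-0.069,0.032,-0.11],"rotation": [0,-3,0]}
    - {"fingers": 1,"xyz": [-0.069,0.032,-0.11],"rotation": [0,-3,0]}

```text
time_s: 11.37
position: [0.5743, 0.0259, 0.2513]
tool_rot: [2.229, 2.209, -0.005]
force: [-0.5, 0.8, -0.3]
gripper_width: 0.0857
```

Run:
```python
from h import *
st(); plan([.573,.0295,.145],-.35)
b=snap('side','side10');t=snap('top','top10')
cv2.imwrite('pics/f10.png',np.hstack([cv2.resize(b[125:215,235:315],None,fx=6,fy=6,interpolation=cv2.INTER_CUBIC),cv2.resize(t[150:250,220:270],None,fx=5.4,fy=5.4,interpolation=cv2.INTER_CUBIC)])[:,:,::-1])
```

```text
t 11.3667 p [0.5743 0.0259 0.2513] jaw yaw -0.5161926750061192 tz [ 0.     -0.0045 -1.    ] F [-0.4745  0.8093 -0.2604] w 0.08566071741065297 q [-0.0747  0.1063  1.728  -0.0047  1.3069 -0.0645]
shift [ 0.0041 -0.0014  0.1063] rotvec deg [ 0.004   0.2587 -0.1662]
```

View pics/f10.png

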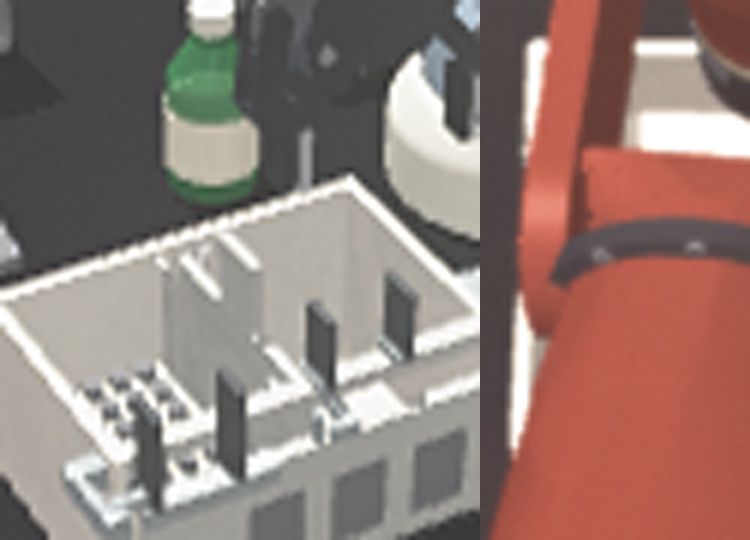

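Run:
```python
from h import *
for y,z in((.018,.16),(-.018,.16),(-.018,.116),(-.063,.116),(.063,.116),(.018,.116)):print(y,z,(proj('side',[.5416,.1025+y,z])-[235,125]+.5)*6)
```

```text
0.018 0.16 [226.3175 234.848 ]
-0.018 0.16 [260.7513 270.6865]
-0.018 0.116 [260.0791 337.7607]
-0.063 0.116 [303.8518 384.8251]
0.063 0.116 [185.903  258.0067]
0.018 0.116 [226.4076 301.5572]
```

>>> move_arm:
  motion:
    - {"fingers": 0.7,"xyz": [0.002,0,0.02],"rotation": [0,0.3,0]}
    - {"fingers": 0.7,"xyz": [0.004,-0.001,0.045],"rotation": [0,0.3,0]}
    - {"fingers": 0.7,"xyz": [0.005,-0.001,0.07],"rotation": [0,0.3,0]}
    - {"fingers": 0.7,"xyz": [0.005,-0.001,0.088],"rotation": [0,0.3,0]}
    - {"fingers": 0.7,"xyz": [0.005,-0.001,0.1],"rotation": [0,0.3,0]}
    - {"fingers": 0.7,"xyz": [0.005,-0.001,0.104],"rotation": [0,0.3,0]}
    - {"fingers": 0.7,"xyz": [0.005,-0.001,0.104],"rotation": [0,0.3,0]}
    - {"fingers": 0.7,"xyz": [0.005,-0.001,0.104],"rotation": [0,0.3,0]}

```text
time_s: 12.13
position: [0.5716, 0.0345, 0.1464]
tool_rot: [-2.225, -2.212, -0.001]
force: [0.4, -0.2, -0.1]
gripper_width: 0.073
```

Run:
```python
from h import *
st(); plan([.573,.031,.145],-.35)
b=snap('side','side11')
cv2.imwrite('pics/f11.png',cv2.resize(b[125:215,235:335],None,fx=6,fy=6,interpolation=cv2.INTER_CUBIC)[:,:,::-1])
```

```text
t 12.1333 p [0.5716 0.0345 0.1464] jaw yaw -0.3315680269734839 tz [-0.0021  0.0034 -1.    ] F [ 0.3638 -0.2309 -0.0831] w 0.07297854736255792 q [-0.0639  0.2126  1.8165  0.0037  1.1149 -0.0598]
shift [-0.0035  0.0015  0.0014] rotvec deg [-0.123  -0.1962  0.0182]
```

View pics/f11.png

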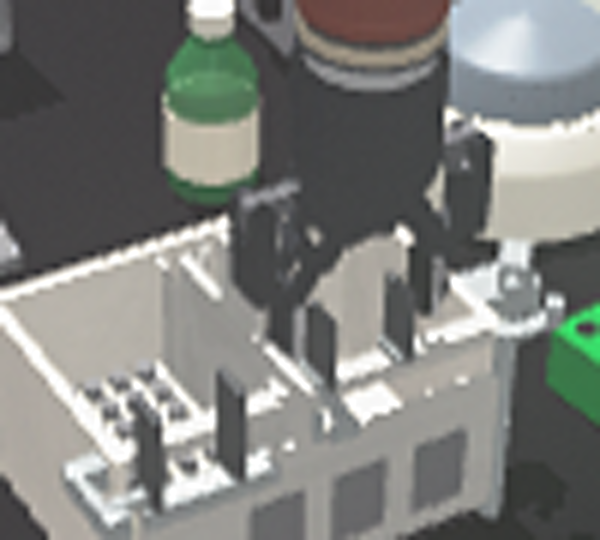

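>>> move_arm:
  motion:
    - {"fingers": 0.7,"xyz": [-0.0035,0.001,0.001],"rotation": [0,0,0]}
    - {"fingers": 0.7,"xyz": [-0.0035,0.001,0.001],"rotation": [0,0,0]}
    - {"fingers": 0.4,"xyz": [-0.0035,0.001,0.001],"rotation": [0,0,0]}
    - {"fingers": 0.1,"xyz": [-0.0035,0.001,0.001],"rotation": [0,0,0]}
    - {"fingers": -0.2,"xyz": [-0.0035,0.001,0.001],"rotation": [0,0,0]}
    - {"fingers": -0.5,"xyz": [-0.0035,0.001,0.001],"rotation": [0,0,0]}
    - {"fingers": -1,"xyz": [-0.0035,0.001,0.001],"rotation": [0,0,0]}
    - {"fingers": -1,"xyz": [-0.0035,0.001,0.001],"rotation": [0,0,0]}

```text
time_s: 12.85
position: [0.5725, 0.0306, 0.1457]
tool_rot: [-2.225, -2.212, -0.001]
force: [-0.6, 1.0, 5.7]
gripper_width: 0.0341
```

>>> move_arm:
  motion:
    - {"fingers": -1,"xyz": [0,0,0],"rotation": [0,0,0]}
    - {"fingers": -1,"xyz": [0,0,0],"rotation": [0,0,0]}
    - {"fingers": -1,"xyz": [0,0,0],"rotation": [0,0,0]}
    - {"fingers": -1,"xyz": [0,0,0],"rotation": [0,0,0]}
    - {"fingers": -1,"xyz": [0,0,0],"rotation": [0,0,0]}
    - {"fingers": -1,"xyz": [0,0,0],"rotation": [0,0,0]}
    - {"fingers": -1,"xyz": [0,0,0],"rotation": [0,0,0]}
    - {"fingers": -1,"xyz": [0,0,0],"rotation": [0,0,0]}

```text
time_s: 13.52
position: [0.5725, 0.0306, 0.1457]
tool_rot: [-2.226, -2.212, -0.001]
force: [-1.1, -0.1, 5.5]
gripper_width: 0.0335
```

Run:
```python
from h import *
st()
```

```text
t 13.5167 p [0.5725 0.0306 0.1457] jaw yaw -0.35205235036689164 tz [-0.0024  0.0031 -1.    ] F [-1.08   -0.1474  5.4722] w 0.03347087125332338 q [-0.0706  0.2151  1.815   0.0033  1.1141 -0.0659]
```

>>> move_arm:
  motion:
    - {"fingers": -0.1,"xyz": [0,0,0],"rotation": [0,0,0]}
    - {"fingers": 0.4,"xyz": [0,0,0],"rotation": [0,0,0]}
    - {"fingers": 0.5,"xyz": [0,0,0],"rotation": [0,0,0]}
    - {"fingers": 0.5,"xyz": [0,0,-0.02],"rotation": [0,0,0]}
    - {"fingers": 0.5,"xyz": [0,0,-0.05],"rotation": [0,0,0]}
    - {"fingers": 0.5,"xyz": [0,0,-0.08],"rotation": [0,0,0]}
    - {"fingers": 0.7,"xyz": [0,-0.02,-0.1],"rotation": [0,0,0]}
    - {"fingers": 0.7,"xyz": [-0.01,-0.05,-0.1],"rotation": [0,0,0]}

```text
time_s: 14.18
position: [0.5271, 0.0211, 0.2509]
tool_rot: [2.224, 2.213, 0.014]
force: [-0.5, -0.9, 1.3]
gripper_width: 0.0726
```

>>> move_arm:
  motion:
    - {"fingers": 0.7,"xyz": [-0.005,-0.03,0],"rotation": [0,0,0]}
    - {"fingers": 0.7,"xyz": [-0.011,-0.055,0],"rotation": [0,0,0]}
    - {"fingers": 0.7,"xyz": [-0.011,-0.058,0],"rotation": [0,0,0]}
    - {"fingers": 0.7,"xyz": [-0.011,-0.058,0],"rotation": [0,0,0]}
    - {"fingers": 0.7,"xyz": [-0.011,-0.058,0],"rotation": [0,0,0]}
    - {"fingers": 0.7,"xyz": [-0.011,-0.058,0],"rotation": [0,0,0]}
    - {"fingers": 0.7,"xyz": [-0.011,-0.058,0],"rotation": [0,0,0]}
    - {"fingers": 0.7,"xyz": [-0.011,-0.058,0],"rotation": [0,0,0]}

```text
time_s: 14.85
position: [0.465, 0.0101, 0.2447]
tool_rot: [-2.225, -2.212, -0.0]
force: [0.6, -0.0, 0.7]
gripper_width: 0.0724
```

Run:
```python
from h import *
st(); plan([.464,.0097,.139],-.35)
b=snap('side','side12');t=snap('top','top12')
cv2.imwrite('pics/f12.png',np.hstack([cv2.resize(b[165:225,250:315],None,fx=8,fy=8,interpolation=cv2.INTER_CUBIC),cv2.resize(t[150:250,255:305],None,fx=4.8,fy=4.8,interpolation=cv2.INTER_CUBIC)])[:,:,::-1])
```

```text
t 14.85 p [0.465  0.0101 0.2447] jaw yaw -0.337599426579469 tz [-0.0032  0.0034 -1.    ] F [ 0.5867 -0.0244  0.6515] w 0.07242454386253219 q [-0.1313 -0.1315  1.9758  0.0031  1.301  -0.1262]
shift [-0.0007 -0.0007  0.1057] rotvec deg [-0.1873 -0.1944  0.0121]
```

View pics/f12.png

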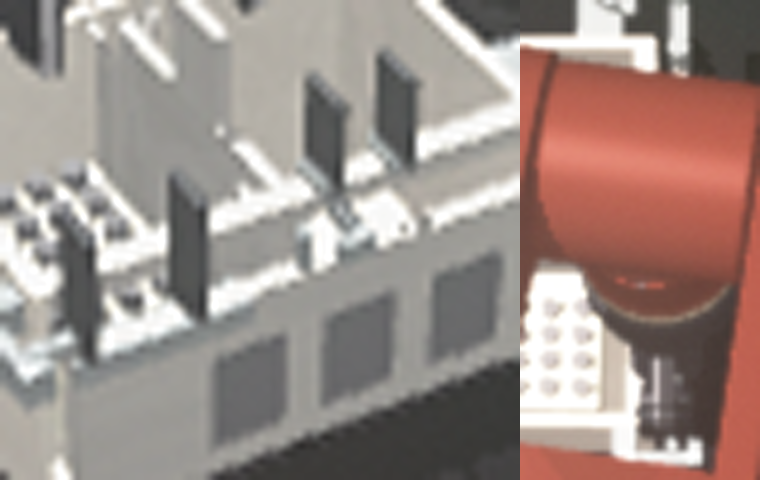

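>>> move_arm:
  motion:
    - {"fingers": 0.7,"xyz": [0,0,0.02],"rotation": [0,0,0]}
    - {"fingers": 0.7,"xyz": [0,0,0.045],"rotation": [0,0,0]}
    - {"fingers": 0.7,"xyz": [-0.001,-0.001,0.07],"rotation": [0,0,0]}
    - {"fingers": 0.7,"xyz": [-0.001,-0.001,0.088],"rotation": [0,0,0]}
    - {"fingers": 0.7,"xyz": [-0.001,-0.001,0.1],"rotation": [0,0,0]}
    - {"fingers": 0.7,"xyz": [-0.001,-0.001,0.104],"rotation": [0,0,0]}
    - {"fingers": 0.7,"xyz": [-0.001,-0.001,0.104],"rotation": [0,0,0]}
    - {"fingers": 0.7,"xyz": [-0.001,-0.001,0.104],"rotation": [0,0,0]}

```text
time_s: 15.62
position: [0.4635, 0.0093, 0.1413]
tool_rot: [-2.225, -2.212, -0.001]
force: [0.1, -0.9, -0.1]
gripper_width: 0.0725
```

Run:
```python
from h import *
st(); plan([.464,.0097,.139],-.35)
b=snap('side','side13')
cv2.imwrite('pics/f13.png',cv2.resize(b[135:225,225:315],None,fx=6.5,fy=6.5,interpolation=cv2.INTER_CUBIC)[:,:,::-1])
```

```text
t 15.6167 p [0.4635 0.0093 0.1413] jaw yaw -0.3496736487292809 tz [-0.0026  0.0033 -1.    ] F [ 0.1442 -0.9114 -0.0597] w 0.0725361653140092 q [-0.1333 -0.0085  2.0703  0.0033  1.0828 -0.1287]
shift [0.0004 0.0005 0.0023] rotvec deg [-0.1512 -0.1867  0.0001]
```

View pics/f13.png

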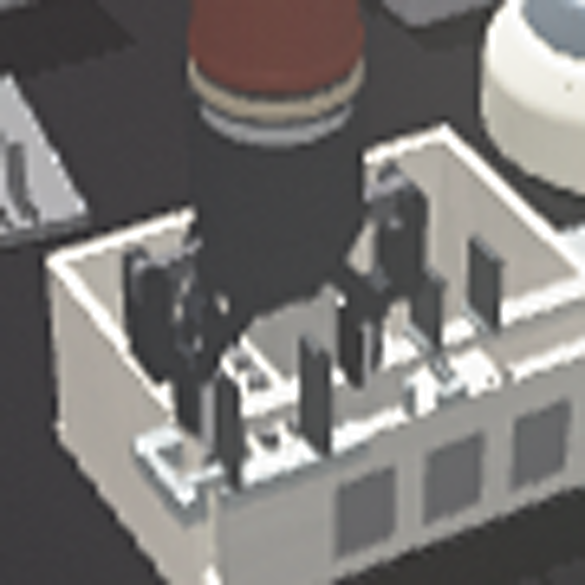

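>>> move_arm:
  motion:
    - {"fingers": 0.7,"xyz": [0,-0.002,0.001],"rotation": [0,0,0]}
    - {"fingers": 0.7,"xyz": [0,-0.002,0.001],"rotation": [0,0,0]}
    - {"fingers": 0.4,"xyz": [0,-0.002,0.001],"rotation": [0,0,0]}
    - {"fingers": 0.2,"xyz": [0,-0.002,0.001],"rotation": [0,0,0]}
    - {"fingers": 0,"xyz": [0,-0.002,0.001],"rotation": [0,0,0]}
    - {"fingers": -0.5,"xyz": [0,-0.002,0.001],"rotation": [0,0,0]}
    - {"fingers": -1,"xyz": [0,-0.002,0.001],"rotation": [0,0,0]}
    - {"fingers": -1,"xyz": [0,-0.002,0.001],"rotation": [0,0,0]}

```text
time_s: 16.33
position: [0.4623, 0.0092, 0.1418]
tool_rot: [-2.227, -2.213, -0.003]
force: [0.3, 0.7, 7.3]
gripper_width: 0.031
```

>>> move_arm:
  motion:
    - {"fingers": -1,"xyz": [0,0,0],"rotation": [0,0,0]}
    - {"fingers": -1,"xyz": [0,0,0],"rotation": [0,0,0]}
    - {"fingers": -1,"xyz": [0,0,0],"rotation": [0,0,0]}
    - {"fingers": -1,"xyz": [0,0,0],"rotation": [0,0,0]}
    - {"fingers": -1,"xyz": [0,0,0],"rotation": [0,0,0]}
    - {"fingers": -1,"xyz": [0,0,0],"rotation": [0,0,0]}
    - {"fingers": -1,"xyz": [0,0,0],"rotation": [0,0,0]}
    - {"fingers": -1,"xyz": [0,0,0],"rotation": [0,0,0]}

```text
time_s: 17.0
position: [0.4623, 0.0092, 0.1418]
tool_rot: [-2.227, -2.213, -0.003]
force: [-0.5, 0.3, 8.0]
gripper_width: 0.0307
```

Run:
```python
from h import *
st();b=snap('side','side14')
cv2.imwrite('pics/f14.png',cv2.resize(b[135:225,225:315],None,fx=6.5,fy=6.5,interpolation=cv2.INTER_CUBIC)[:,:,::-1])
```

```text
t 17.0 p [0.4623 0.0092 0.1418] jaw yaw -0.3524037116662883 tz [-0.0005  0.003  -1.    ] F [-0.5329  0.2838  7.9984] w 0.030658418403103332 q [-0.134  -0.0132  2.0739  0.0032  1.0818 -0.1293]
```

View pics/f14.png

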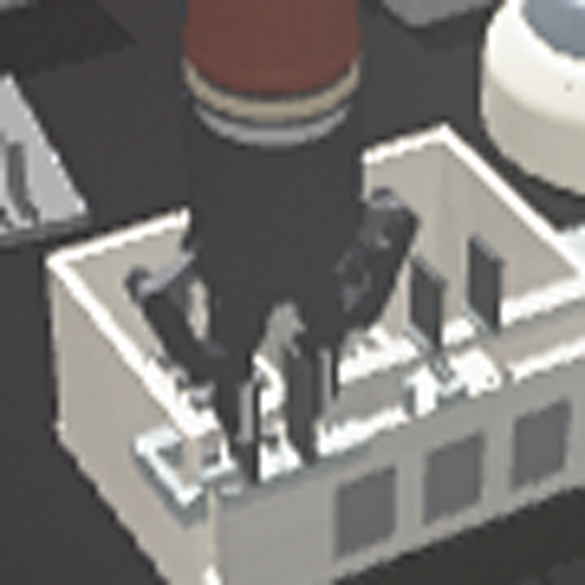

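>>> move_arm:
  motion:
    - {"fingers": -1,"xyz": [-0.0115,0.0004,0],"rotation": [0,0,-3.5]}
    - {"fingers": -1,"xyz": [-0.0229,0.0014,0],"rotation": [0,0,-7]}
    - {"fingers": -1,"xyz": [-0.0343,0.0031,0],"rotation": [0,0,-10.5]}
    - {"fingers": -1,"xyz": [-0.0455,0.0056,0],"rotation": [0,0,-14]}
    - {"fingers": -1,"xyz": [-0.0565,0.0087,0],"rotation": [0,0,-17.5]}
    - {"fingers": -1,"xyz": [-0.0674,0.0125,0],"rotation": [0,0,-21]}
    - {"fingers": -1,"xyz": [-0.078,0.0169,0],"rotation": [0,0,-24.5]}
    - {"fingers": -1,"xyz": [-0.0883,0.022,0],"rotation": [0,0,-28]}

```text
time_s: 17.72
position: [0.4853, -0.079, 0.1417]
tool_rot: [1.623, 2.69, 0.009]
force: [7.2, 5.2, 4.8]
gripper_width: 0.0314
```

Run:
```python
from h import *
st();s=robot.get_state();R=Ro.from_rotvec(s['tool_rot']).as_matrix();print('F tool',R.T@s['force'],s['ft_torque'])
b=snap('side','side15')
cv2.imwrite('pics/f15.png',cv2.resize(b[125:235,225:335],None,fx=5.4,fy=5.4,interpolation=cv2.INTER_CUBIC)[:,:,::-1])
```

```text
t 17.7167 p [ 0.4853 -0.079   0.1417] jaw yaw 27.773876696731982 tz [ 0.0029  0.0046 -1.    ] F [7.1874 5.2408 4.7709] w 0.03138915089823539 q [-0.3074  0.0495  2.0102  0.006   1.0806 -0.7949]
F tool [ 1.3007  8.8238 -4.7259] [ 0.4621  0.0598 -0.1252]
```

View pics/f15.png

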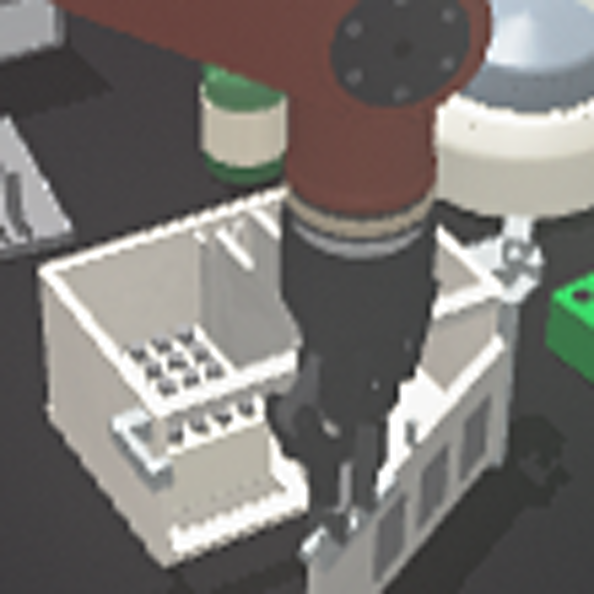

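>>> move_arm:
  motion:
    - {"fingers": -1,"xyz": [-0.0131,0.001,0],"rotation": [0,0,-4]}
    - {"fingers": -1,"xyz": [-0.0262,0.0033,0],"rotation": [0,0,-8]}
    - {"fingers": -1,"xyz": [-0.0391,0.0056,0],"rotation": [0,0,-12]}
    - {"fingers": -1,"xyz": [-0.0518,0.0088,0],"rotation": [0,0,-16]}
    - {"fingers": -1,"xyz": [-0.0643,0.0128,0],"rotation": [0,0,-20]}
    - {"fingers": -1,"xyz": [-0.0765,0.0178,0],"rotation": [0,0,-24]}
    - {"fingers": -1,"xyz": [-0.0883,0.0235,0],"rotation": [0,0,-28]}
    - {"fingers": -1,"xyz": [-0.0996,0.0301,0],"rotation": [0,0,-32]}

```text
time_s: 18.43
position: [0.5579, -0.1525, 0.1416]
tool_rot: [-0.818, -3.033, -0.008]
force: [3.1, 7.0, 9.5]
gripper_width: 0.0312
```

Run:
```python
from h import *
st();s=robot.get_state();R=Ro.from_rotvec(s['tool_rot']).as_matrix();print('F tool',R.T@s['force'],s['ft_torque'])
```

```text
t 18.4333 p [ 0.5579 -0.1525  0.1416] jaw yaw 59.810025683254864 tz [ 0.0013  0.0051 -1.    ] F [3.0836 7.0498 9.4951] w 0.03119763269578246 q [-0.3909  0.2291  1.8067  0.0059  1.1065 -1.4374]
F tool [ 0.8934  7.6925 -9.4547] [ 0.4139  0.1664 -0.2316]
```

>>> move_arm:
  motion:
    - {"fingers": -1,"xyz": [-0.0115,0.001,0],"rotation": [0,0,-3.5]}
    - {"fingers": -1,"xyz": [-0.0229,0.0024,0],"rotation": [0,0,-7]}
    - {"fingers": -1,"xyz": [-0.0343,0.0041,0],"rotation": [0,0,-10.5]}
    - {"fingers": -1,"xyz": [-0.0455,0.0066,0],"rotation": [0,0,-14]}
    - {"fingers": -1,"xyz": [-0.0565,0.0097,0],"rotation": [0,0,-17.5]}
    - {"fingers": -1,"xyz": [-0.0674,0.0135,0],"rotation": [0,0,-21]}
    - {"fingers": -1,"xyz": [-0.078,0.0179,0],"rotation": [0,0,-24.5]}
    - {"fingers": -1,"xyz": [-0.0883,0.023,0],"rotation": [0,0,-28]}

```text
time_s: 19.1
position: [0.6451, -0.1764, 0.1417]
tool_rot: [-0.06, -3.14, -0.008]
force: [-0.8, 8.3, 12.1]
gripper_width: 0.0311
```

>>> move_arm:
  motion:
    - {"fingers": -1,"xyz": [0,0,0],"rotation": [0,0,0]}
    - {"fingers": -1,"xyz": [0,0,0],"rotation": [0,0,0]}
    - {"fingers": -1,"xyz": [0,0,0],"rotation": [0,0,0]}
    - {"fingers": -1,"xyz": [0,0,0],"rotation": [0,0,0]}
    - {"fingers": -1,"xyz": [0,0,0],"rotation": [0,0,0]}
    - {"fingers": -1,"xyz": [0,0,0],"rotation": [0,0,0]}
    - {"fingers": -1,"xyz": [0,0,0],"rotation": [0,0,0]}
    - {"fingers": -1,"xyz": [0,0,0],"rotation": [0,0,0]}

```text
time_s: 19.77
position: [0.6448, -0.1763, 0.1417]
tool_rot: [0.064, 3.141, 0.008]
force: [0.4, 9.0, 9.7]
gripper_width: 0.0311
```

Run:
```python
from h import *
st();s=robot.get_state();R=Ro.from_rotvec(s['tool_rot']).as_matrix();print('F tool',R.T@s['force'],s['ft_torque'])
b=snap('side','side16');t=snap('top','top16')
cv2.imwrite('pics/f16.png',np.hstack([cv2.resize(b[125:255,225:345],None,fx=4,fy=4,interpolation=cv2.INTER_CUBIC)[:,:,::-1],cv2.resize(t[120:250,215:295],None,fx=4,fy=4,interpolation=cv2.INTER_CUBIC)[:,:,::-1]]))
```

```text
t 19.7667 p [ 0.6448 -0.1763  0.1417] jaw yaw 87.65192421325652 tz [ 0.0002  0.0049 -1.    ] F [0.3952 8.9708 9.7145] w 0.031133193141141796 q [-0.3739  0.4046  1.5791  0.0051  1.1596 -1.9057]
F tool [-0.027   9.0274 -9.67  ] [ 0.09    0.3768 -0.2427]
```

View pics/f16.png

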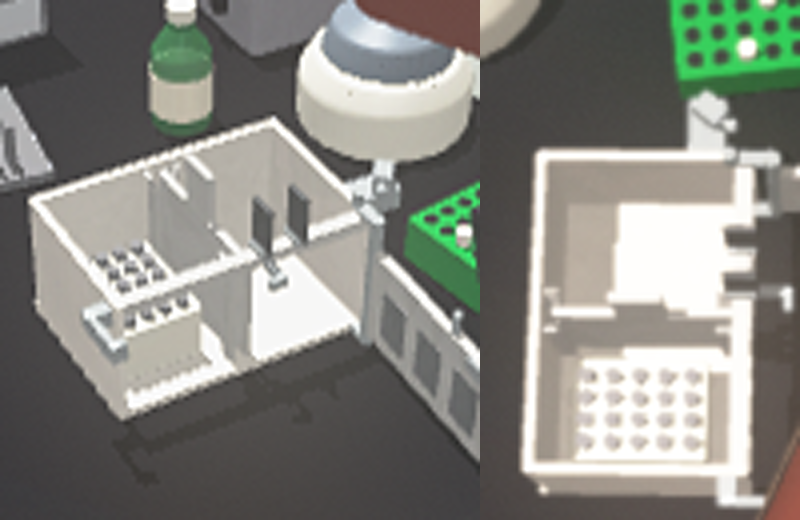

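View pics/top16.png

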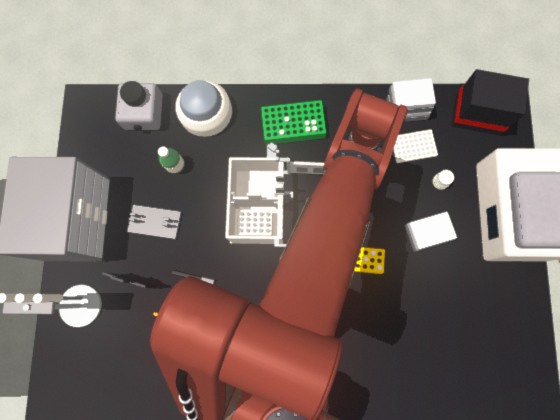

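The last pictures show three things:
- The gate leaf stands at about a right angle, as a horizontal strip near top (310,168).
- The divider is upright in its slot, the strip at top (250,197), with its tab at side (275,167).
- The rail catch tabs are still close together, and the bystanders look unmoved.

Handing in.

Run:
```python
from h import *
print(robot.sign_off()); st()
```

```text
the job is handed in; nothing more can be done
None
the job is handed in; nothing more can be done
```

The job is done and handed in at about 20 s on the robot's clock. `sign_off` gave no verdict, so everything below comes from my own checks.

**What I did:**
- I took the metal divider out of its stand and slid it down into the carrier's slot. On the first try its front edge caught at the slot mouth (42 N up at the wrist) because it hung about 2–3° tilted in the grip. I raised it, levelled it and tried again; it then went in with under 7 N.
- I let go of the divider, squeezed the rail catch, then squeezed the gate catch and swung the gate out past its detent while keeping the catch squeezed.

**Last checks:**
- **Divider:** in the side view after letting go, its corners lay about 1 mm from where a fully seated panel should be. It still looked upright in the slot at the end.
- **Rail catch:** each tab had moved in about 7–8 mm, going by the picture, and both still looked in at the end.
- **Gate:** the jaws held it at a yaw of 87.7°, which puts the gate at about 88° (1.54 rad). The gripper was still pulling at about 9 N along the gate, so my arc was a few mm off the true one.
- **Bystanders:** they looked unmoved by eye in the last top view. I did not measure them.

**One disagreement:** when squeezed, the gripper width read about 5 mm less than the tabs' stated size on both catches (33.5 against 38 mm, and 31 against 36 mm). I took this as the pads giving, since the pictures agreed with a full squeeze.

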